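# Re-hook the return spring of the tilt-out vanity bin with a spring puller

### The job

The return spring on top of the clear tilt-out bin unit has come off its anchor post. Take the spring puller out of its stand and, with the puller and not the fingers, draw the spring out by its pull ring, swing its hook round the post (feel for it) and ease it back gently until the post alone holds the stretched spring: do not overstretch it, force it against the post or let it fly back. Then stand the puller upright in its stand again and leave the other things on the vanity where they are.

Things in the scene. Friction and masses are not known exactly. Their poses are not given: they have to be found in the camera images.
- unit: White plastic bin unit, fixed, 140 x 230 x 80 mm high (x, y, z), a clear bin tilting out of its +x side (turned away from the robot), standing up to 25 mm proud. Origin: centre of its underside. Its flat deck, 80 mm up, carries the spring and the anchor post.
- pivot (a point): Centre of the spring's fixed end, a 6 mm steel pin on the deck, at unit (-35, -75, 96) mm; axes are the unit's. The spring lies level, 16 mm above the deck, and swings about this pin (axis up).
- slot_mid (a point): Middle of a dark slot plate on the deck, at unit (-35, 30, 80) mm, 105 mm from the pivot along the unit's +y; axes are the unit's. The anchor post, an upright steel pin 6 mm thick, 26 mm high above the deck, is clamped somewhere in this slot: up to 20 mm to either side along the unit's x, exact along y. Its pose is not measured: find it by touch (or see it).
- swing (a joint): Swing of the spring about the pivot pin (rad): 0 = spring points along the unit's +y, positive = anticlockwise from above (hook towards the unit's -x). Starts at -0.62 to -0.52, hook clear of the post on the unit's +x side. Little friction, swings freely.
- stretch (a joint): Stretch of the spring (m), 0 = slack at its stop. Tension 3 N + 200 N/m (7.5 N hooked on, 10.8 N at 0.039). Hooked on the post it reads 0.022 to 0.024; to bring the hook's lip round the far side of the post 0.034 (0.036 at the slot's ends) is needed; over 0.046 is overstretched. A let-go spring flies back and is harmed.
- spring_end: The spring's moving end, 4 mm steel wire, level: a J hook (see hook_seat), beyond it the pull ring. Origin on the pivot when slack; x along the spring away from the pivot, y to its left seen from above. Drawn out, lip beyond the post, it is swung to its +y (swing growing) till the shank touches the post, then let back. It bears at most 13 N from the puller in all; a 2 N touch is ample.
- pull_ring (a point): Centre of the pull ring (inner diameter 16 mm, wire 4 mm, its hole upright), at spring_end x = 98 mm, 96 mm above the table; axes are spring_end's.
- hook_seat (a point): Where the post's axis lies when hooked on: spring_end x = 83 mm; axes are spring_end's. The J's bend has inner radius 5 mm about x = 81 mm, y = 0; straight shank on the -y side (wire centre y = -7 mm, x = 59 to 81 mm), lip on the +y side ending at x = 76 mm; its mouth opens towards the pivot.
- puller: Spring puller, loose, 88 mm high, about 80 g, upright in its stand. Origin: underside of its tip on the shank's axis; z up, x the way the toe points. Steel shank 4.4 mm thick, z = 0 to 40 mm; at its foot a toe, 4.4 mm thick, reaches 6.4 mm to +x. The toe goes down through the pull ring and under its far rim; with the tip 9 mm below the ring's mid-plane it is 7 mm above the deck.
- puller_grip (a point): Point on the puller's axis 68 mm above its tip; axes are the puller's. The black plastic handle block here is 26 (x) x 14 (y) mm, z = 44 to 88 mm: grip it firmly across the 14 mm. Below it a flat round collar, 30 mm across, z = 40 to 44 mm.
- stand: White ceramic stand, fixed, 44 x 44 x 48 mm high, with an upright square hole 20 x 20 mm in its middle, open at the top. Origin: centre of its underside. The puller's collar rests on its rim, with the puller's origin 8 mm above the stand's.
- perfume: Round amber glass perfume bottle, loose, 72 mm across, 88 mm high. Origin: centre of its underside. Leave alone. It and the stand are on either side of the unit, which is which varies.
- compact: Closed round compact in champagne aluminium, loose, 72 mm across, 16 mm thick, lying flat. Origin: centre of its underside. Leave alone.
- roller: Pink plastic hair roller, loose, standing on end, 34 mm across, 60 mm high. Origin: centre of its underside. Leave alone.
- tweezer: Steel slant tweezer, loose, 97 mm long, 6 mm high, lying flat. Origin: middle of its underside. Leave alone.
There are look-alikes about, which are no part of the job. Leave any purple or turquoise look-alike of the puller alone.

How it is judged:
On the way, in this order (a step that is already met when the one before it is completed fails the run):
1. the puller draws the spring out by its ring (value of joint stretch above 0.012 m and contact force between puller and spring_end above 3 N), for 0.2 s.
2. the hook holds on the post, the puller clear of the spring (value of joint stretch between 0.0195 and 0.0265 m and value of joint swing between -0.25 and 0.25 rad and contact force between puller and spring_end below 0.3 N and z of puller in the frame of pull_ring above 0.005 m), for 0.2 s.
At the end, for the whole second after the job is handed in: The spring is held stretched by the post alone (stretch 19.5 to 26.5 mm, swing within 0.25 rad of 0), and the puller stands released, at rest and upright (within 0.12 rad) in its stand: its axis within 9 mm of the stand's, its collar on the rim (origin less than 12 mm above the stand's) (value of joint stretch between 0.0195 and 0.0265 m and value of joint swing between -0.25 and 0.25 rad and horizontal distance between puller and stand below 0.009 m and z of puller in the frame of stand below 0.012 m and angle between puller's own z axis and vertical below 0.12 rad and linear speed of puller below 0.03 m/s); the robot touches nothing.
It fails at once if the puller loads the spring end with more than 13 N (spring forced against the post) (contact force between puller and spring_end above 13 N).
It fails at once if the spring is overstretched (over 46 mm) (value of joint stretch above 0.046 m).
It fails at once if the spring flies back (faster than 0.4 m/s) (velocity of joint stretch below -0.4 m/s).
It fails at once if the fingers handle the spring end (contact force between the fingers and spring_end above 0.5 N).
It fails at once if a bystander is moved more than 20 mm (distance of any of perfume, compact, roller, tweezer from where it was at the start of the episode above 0.02 m).
It also fails if it takes over 72 s, if anything falls off the work surface, if the arm or the gripper's body presses on something with over 40 N, if the wrist force passes 120 N, or if a joint passes its speed limit or range.

### The arm

A 7-joint arm with a two-finger parallel gripper is mounted at the origin on the work surface. World frame = base frame: x ahead of the robot, y to its left, z up, the work surface at z = 0. Lengths are in m, angles in rad, forces in N, time in s.
With the tool pointing down it reaches from about 0.425 to 0.875 m from the base axis. Payload 4.7 kg.
Tool frame: the origin (TCP) lies at the very end of the fingers, on their centre line; the grasp point (between the pads) lies 19 mm behind it (r.pinch_z is the distance from the TCP to the grasp point, in m); z points along the fingers, y is the direction in which the jaws open and shut (so a half turn about z gives the same grasp; the last joint's range is limited). The gripper opens to 87 mm and grips with 3 to 60 N. Pads are 19 mm wide; open, the fingers measure 117 mm over their backs; the gripper's body (75 mm by 190 mm) begins 51 mm behind the grasp point.
Start: joints at [-1.273, 0.321, -0.07, 1.45, 0.023, 1.371, -0.057], TCP at [0.182, 0.624, 0.223] pointing down, gripper open.
Joint ranges: [-2.86, 2.86], [-0.3, 2.09], [-1.38, 1.24], [0.06, 2.45], [-1.56, 4.7], [0.09, 2.05], [-2.69, 2.69]. Speed limits (rad/s): [2.57, 2.57, 3.14, 3.14, 3.14, 3.14, 3.14].

### API

Orientations are given as [roll, pitch, yaw] about the fixed x, y, z axes, in that order (R = Rz(yaw) Ry(pitch) Rx(roll)).
In Python, from cell import r gives the robot as it stands.
- The arm moves only by the shell command python3 -m creep 'ROWS' [OPENING] [FORCE]. ROWS is a JSON object of lists of equal length, an entry for each row: "travel": the shift along the tool's x, y, z in cm, a list of three; "roll": the turn about the tool's z in degrees. A call has exactly 10 rows; each row is the pose to reach, as a shift and turn from the pose measured when the call began, along the tool's axes at that moment; what a row does not reach only later rows make up. A row lasts 1/10 s, in which the tool goes at most 50 mm and 8.59 degrees, less where a joint would pass 70% of its speed; a pose out of reach is approached as far as the arm can. A call with a gripper value outside its range is refused whole. OPENING is the finger opening in cm, from 0 to 8.7, set as the call begins (- or left out, the last holds). The fingers move at their own pace and stop on an object; FORCE is the grip in N (left out, the last holds). Time passes only in rows, so rows that repeat a pose let the fingers close, or fill a call up. It gives the time, the measured TCP pose, the force and the opening at its end, in the units of the state.
- r.get_obs(): the state, without advancing time (a new reading comes with each control period).
- r.capture(name): name is "side" or "top" or "wrist"; returns a dict with "frame" (400x640x3 uint8, blue, green, red), "fx", "fy", "cx", "cy" (pixels), "rvec" (rotation vector, rad) and "tvec" (3), from world to camera coordinates, as OpenCV has them. Camera axes: x right, y down, z forward; pixel columns grow to the right and rows downward; lengths in m; the calibration is good to about 2 mm. A picture is of the moment at which its call begins. There is no depth.
- r.sign_off(): hands the job in, once; it reports no verdict.
The state is a dict: "time_s": time; "joint_pos": joint angles; "joint_velocities": joint speeds; "tau": joint torques, N m; "ee_pos": TCP position; "ee_rot": TCP orientation; "contact_force": force on the tool from outside, world axes, zero at the start; "ft_torque": the same for the moment, N m; "grip_width": finger opening in m.
Only numpy, scipy, OpenCV 4.12 (cv2) and the standard library are available. Lean on these libraries where they do the work, as an engineer would, in place of code of your own. Each camera call takes 0.05 s, during which the arm holds its last target.

## Working session

There is one attempt and no reset: what is moved stays moved. The work goes in short steps, Python scripts to look and compute and a shell command to move; the robot and the scene stay as the last step left them, time stands still between calls to the robot, and variables do not carry over. Pictures are saved under pics/ and viewed, and the job is handed in when it is done.

```bash
ls; mkdir -p pics; cat > h.py <<'E'
import numpy as np, cv2
from cell import r
from scipy.spatial.transform import Rotation as R
def snap(name,fn):
    c=r.capture(name); cv2.imwrite('pics/'+fn+'.png',c['frame'])
    np.savez('pics/'+fn+'.npz',**{k:np.array(c[k]) for k in ('fx','fy','cx','cy','rvec','tvec')}); return c
def load(fn): return np.load('pics/'+fn+'.npz')
def K(c): return np.array([[c['fx'],0,c['cx']],[0,c['fy'],c['cy']],[0,0,1.]],float)
def ray(c,uv):
    Rm=cv2.Rodrigues(np.array(c['rvec'],float))[0]; t=np.array(c['tvec'],float).ravel()
    d=Rm.T@np.linalg.inv(K(c))@np.array([uv[0],uv[1],1.]); o=-Rm.T@t; return o,d
def atz(c,uv,z):
    o,d=ray(c,uv); return o+d*(z-o[2])/d[2]
def proj(c,P):
    return cv2.projectPoints(np.array(P,float).reshape(-1,3),np.array(c['rvec'],float),np.array(c['tvec'],float),K(c),None)[0].reshape(-1,2)
def crop(fn,x0,y0,x1,y1,s,out):
    im=cv2.imread('pics/'+fn+'.png')[y0:y1,x0:x1]; cv2.imwrite('pics/'+out+'.png',cv2.resize(im,None,fx=s,fy=s,interpolation=cv2.INTER_CUBIC))
E
python3 - <<'E'
from h import *
for n in('side','top','wrist'): snap(n,n+'0')
o=r.get_obs(); print(o, r.pinch_z)
E
```

```text
pics
{'time_s': 0.15, 'joint_pos': array([-1.2729023 ,  0.32165857, -0.0700943 ,  1.45140995,  0.02257933,
        1.37083195, -0.05690298]), 'joint_velocities': array([ 1.81686419e-03, -2.67281920e-03, -3.87934356e-05, -2.08435888e-03,
        1.66670784e-03,  1.31513512e-04, -1.75664248e-03]), 'tau': array([ 2.78851840e-04, -4.91798294e+01, -4.04551104e-01, -3.12875211e+01,
       -6.39982405e-02,  4.04318946e-02,  1.30250110e-04]), 'ee_pos': array([0.18190964, 0.62356929, 0.22170143]), 'ee_rot': array([-3.14007288e+00,  6.57043386e-05,  2.85782534e+00]), 'contact_force': array([ 0.03637516,  0.17153902, -0.05173786]), 'ft_torque': array([-0.00610249,  0.05598421, -0.02741375]), 'grip_width': 0.08671668576397931} 0.0187
```

View pics/side0.png

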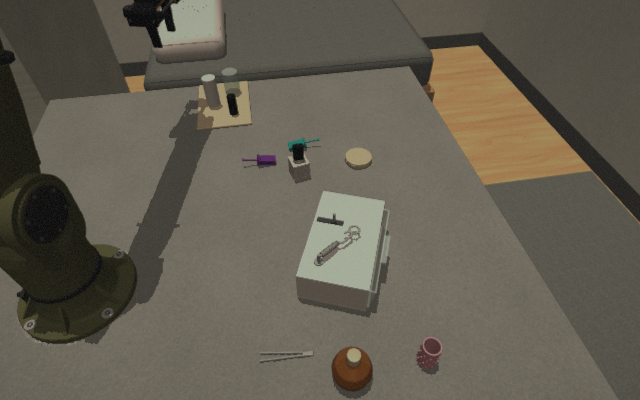

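View pics/top0.png

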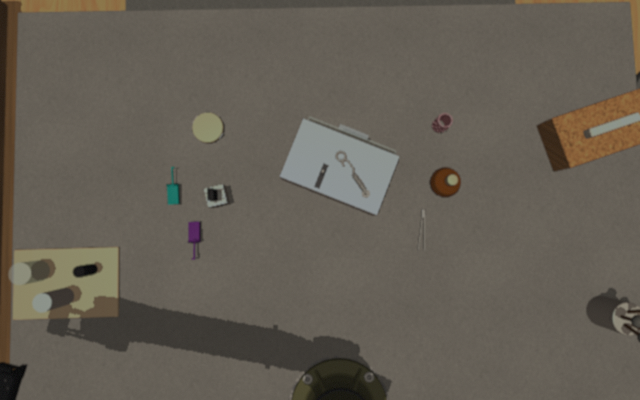

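View pics/wrist0.png

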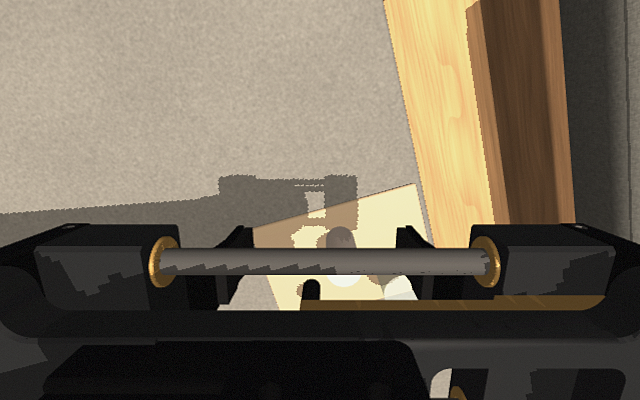

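The side view shows the unit (~343,245), the stand with the black puller (~298,165), and the purple and turquoise look-alikes beside it. In the top view the unit is at (340,165) and the stand at (216,196). Next I'll enlarge these areas.

```bash
python3 - <<'E'
from h import *
crop('top0',270,105,410,225,5.5,'c_unit')
crop('top0',150,160,250,240,7,'c_stand')
crop('side0',285,180,405,310,4.5,'c_sunit')
crop('side0',235,130,335,190,7,'c_sstand')
E
```

```text
(no output)
```

View pics/c_unit.png

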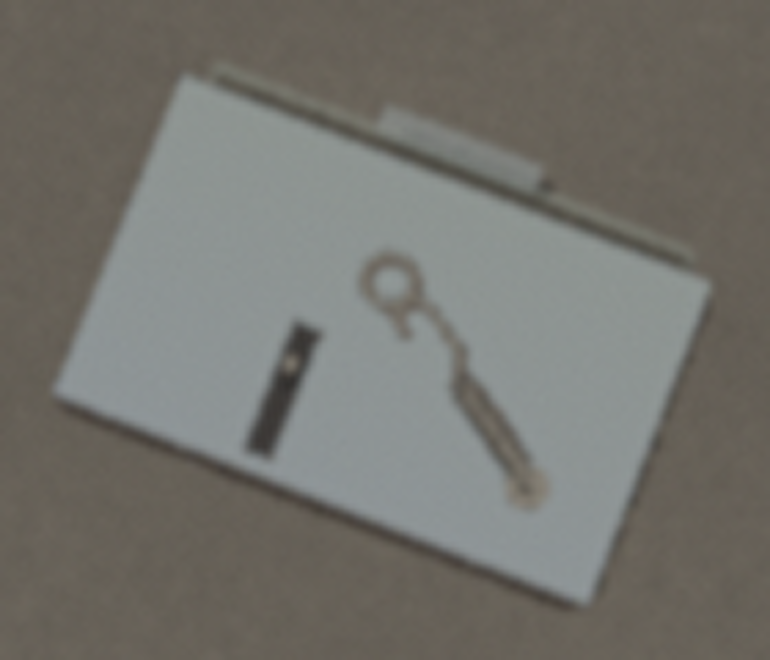

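View pics/c_stand.png

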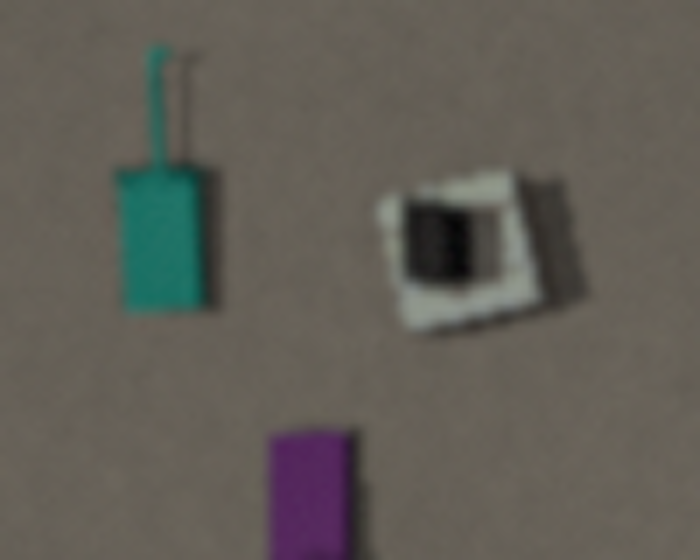

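View pics/c_sunit.png

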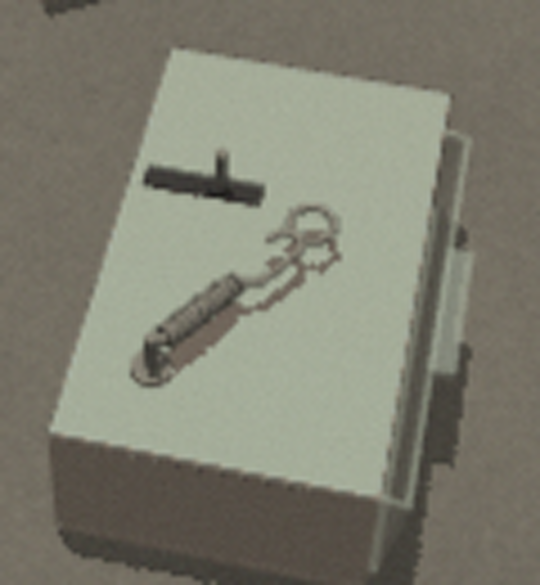

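View pics/c_sstand.png

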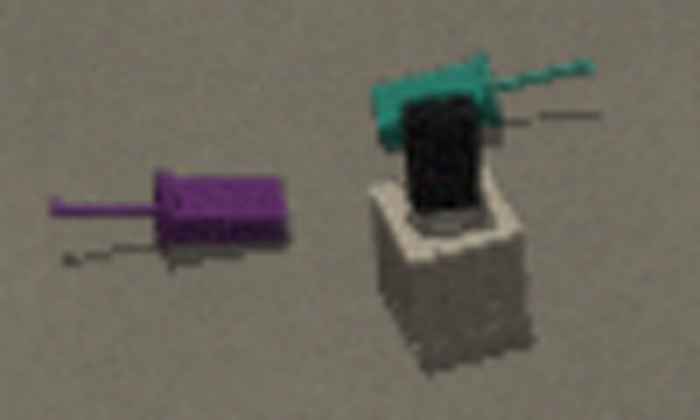

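```bash
python3 - <<'E'
from h import *
c=load('top0');np.set_printoptions(precision=4,suppress=True)
o,d=ray(c,(320,200));print('cam',o,d)
f=lambda u,v:((u+.5)/5.5-.5+270,(v+.5)/5.5-.5+105)
cs=[atz(c,f(*p),.08)[:2] for p in [(187,75),(712,288),(588,605),(55,395)]]
for p in cs: print(p)
cen=np.mean(cs,axis=0);print('cen',cen,[np.linalg.norm(cs[i]-cs[(i+1)%4]) for i in range(4)])
# +x side = far; corners: A=(+x,+y) B=(+x,-y) C=(-x,-y) D=(-x,+y)
yv=(cs[0]-cs[1])+(cs[3]-cs[2]); xv=(cs[0]-cs[3])+(cs[1]-cs[2])
print('yaw from y',np.degrees(np.arctan2(-yv[0],yv[1])),'from x',np.degrees(np.arctan2(xv[1],xv[0])))
# post top
print('post', atz(c,f(291,362),.106)); print('ring',atz(c,f(392,283),.096)); print('pivot',atz(c,f(527,488),.1))
g=lambda u,v:((u+.5)/7-.5+150,(v+.5)/7-.5+160)
st=[atz(c,g(*p),.048)[:2] for p in [(378,200),(515,172),(545,300),(410,333)]]
print('stand',st,np.mean(st,axis=0))
e=st[1]-st[0];e2=st[2]-st[3];e=e+e2;print('edge ang',np.degrees(np.arctan2(e[1],e[0])))
for p in [(408,205),(470,205),(408,280),(470,280)]: print('h',atz(c,g(*p),.096))
s=load('side0')
q=lambda u,v:((u+.5)/4.5-.5+285,(v+.5)/4.5-.5+180)
print('side post top',atz(s,q(222,154),.106),'base',atz(s,q(224,190),.08)); print('side ring',atz(s,q(314,222),.096))
cs=[atz(s,q(*p),.08)[:2] for p in [(448,95),(383,498),(50,432),(172,50)]]
print(cs,np.mean(cs,axis=0))
E
```

```text
cam [0.4124 0.0367 1.0881] [ 0.0577 -0.0049 -0.9986]
[0.6533 0.0634]
[ 0.5614 -0.1456]
[ 0.4354 -0.0911]
[0.5248 0.1191]
cen [ 0.5437 -0.0136] [np.float64(0.22829768488625826), np.float64(0.13731796304125501), np.float64(0.22846781820251752), np.float64(0.13999959203633616)]
yaw from y -23.388719623116092 from x -23.417317108645253
post [0.5325 0.0248 0.106 ]
ring [ 0.5642 -0.016   0.096 ]
pivot [ 0.4813 -0.0663  0.1   ]
stand [array([0.5061, 0.2933]), array([0.5141, 0.2493]), array([0.4725, 0.2401]), array([0.463 , 0.2834])] [0.4889 0.2665]
edge ang -78.7353143433632
h [0.5    0.2723 0.096 ]
h [0.4995 0.2533 0.096 ]
h [0.4769 0.2725 0.096 ]
h [0.4765 0.2536 0.096 ]
side post top [0.5331 0.0238 0.106 ] base [0.5347 0.024  0.08  ]
side ring [ 0.5677 -0.0143  0.096 ]
[array([0.6538, 0.064 ]), array([ 0.5665, -0.1466]), array([ 0.4377, -0.0922]), array([0.5268, 0.1176])] [ 0.5462 -0.0143]
```

```bash
cat >> h.py <<'E'
def go(pos,yaw_deg,show=True):
    o=r.get_obs(); M=R.from_euler('xyz',o['ee_rot']).as_matrix()
    t=M.T@(np.array(pos)-o['ee_pos'])*100
    tx=M[:,0]; cy=np.degrees(np.arctan2(tx[1],tx[0])); d=(yaw_deg-cy+180)%360-180
    s=1 if M[2,2]>0 else -1
    print('t',round(o['time_s'],2),'pos',o['ee_pos'].round(4),'yaw',round(cy,2),'tilt',round(np.degrees(np.arccos(-M[2,2])),2),'F',o['contact_force'].round(2),'w',round(o['grip_width'],4),'j7',round(o['joint_pos'][6],3))
    if show: print('travel cm',t.round(3),'roll',round(s*d,2))
E
python3 - <<'E'
from h import *
go((.487,.2665,.24),180)
E
```

```text
t 0.15 pos [0.1819 0.6236 0.2217] yaw 163.74 tilt 0.09 F [ 0.04  0.17 -0.05] w 0.0867 j7 -0.057
travel cm [-39.286 -25.74   -1.788] roll -16.26
```

```bash
python3 -m creep '{"travel":[[-4,-2.6,-0.2],[-8,-5.2,-0.4],[-12,-7.9,-0.6],[-16,-10.5,-0.8],[-20,-13.1,-1],[-24,-15.7,-1.2],[-28,-18.3,-1.4],[-32,-21,-1.6],[-36,-23.6,-1.8],[-39.3,-25.7,-1.8]],"roll":[-2,-4,-6,-8,-10,-12,-14,-16.3,-16.3,-16.3]}' 5; python3 - <<'E'
from h import *
snap('wrist','w1'); go((.487,.2665,.24),180)
E
```

```text
time_s: 1.15
ee_pos: [0.4889, 0.264, 0.2404]
ee_rot: [-3.14, 0.0, 3.14]
contact_force: [0.8, -0.1, -0.6]
grip_width: 0.05
t 1.2 pos [0.4937 0.257  0.2403] yaw 179.41 tilt 0.39 F [ 2.95 -5.11  0.09] w 0.05 j7 1.05
travel cm [0.681 0.941 0.025] roll -0.59
```

View pics/w1.png

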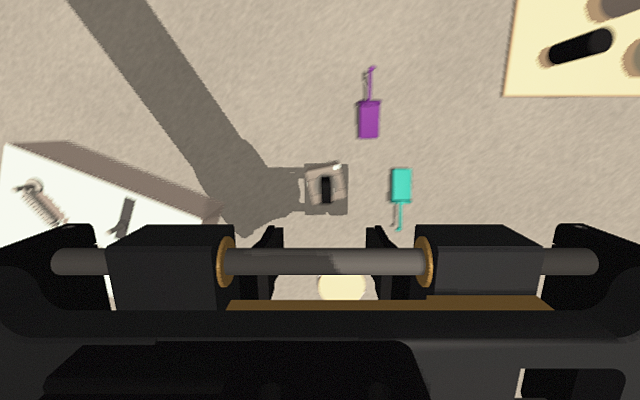

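The wrist view shows the stand and black handle at about (326,187), just ahead of the fingers. The purple puller is at (369,118) and the turquoise one at (400,185).

```bash
python3 - <<'E'
from h import *
snap('wrist','w2');
crop('w2',270,140,390,230,6.5,'c_w2'); go((.487,.2665,.24),180)
E
```

```text
t 1.25 pos [0.4915 0.2599 0.2401] yaw 179.41 tilt 0.27 F [ 0.12 -0.76  0.37] w 0.05 j7 1.045
travel cm [0.459 0.655 0.01 ] roll -0.59
```

View pics/c_w2.png

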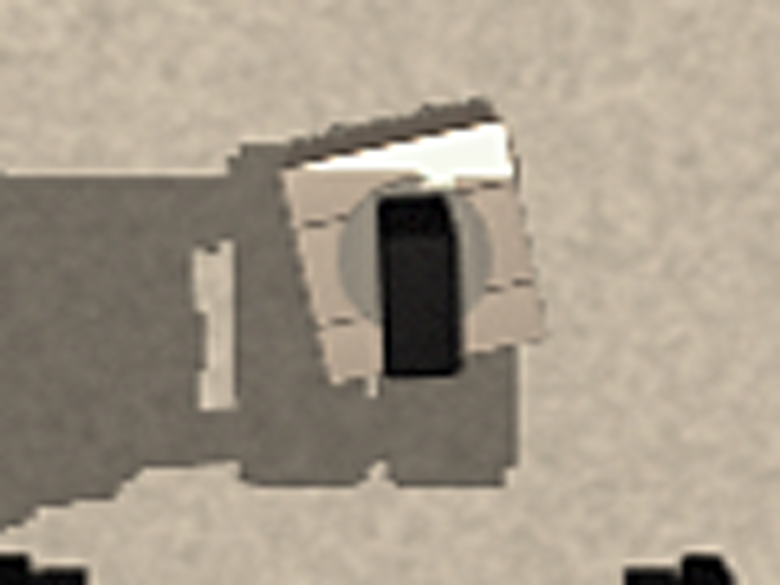

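```bash
python3 - <<'E'
from h import *
np.set_printoptions(precision=4,suppress=True)
c=load('w2'); g=lambda u,v:((u+.5)/6.5-.5+270,(v+.5)/6.5-.5+140)
print('cam',ray(c,(320,200)))
h=[atz(c,g(*p),.096) for p in [(382,238),(453,238),(460,375),(386,376)]]
for p in h:print(p)
print('mean',np.mean(h,axis=0))
st=[atz(c,g(*p),.048) for p in [(285,170),(503,122),(545,335),(333,384)]]
for p in st:print('st',p)
print('mean',np.mean(st,axis=0))
# side view corners
s=load('side0'); q=lambda u,v:((u+.5)/7-.5+235,(v+.5)/7-.5+130)
st=[atz(s,q(*p),.048) for p in [(374,190),(525,230),(413,258)]]
print('side st',st, (st[1]+st[0])/2)
print('predicted block proj', proj(c,[(.4889,.2665,.096)]), proj(c,[(.4889,.2665,.048)]))
go((.487,.2665,.24),180)
E
```

```text
cam (array([0.4252, 0.2597, 0.4006]), array([ 0.251 , -0.0234, -0.9678]))
[0.4776 0.2617 0.096 ]
[0.4777 0.2736 0.096 ]
[0.5013 0.2748 0.096 ]
[0.5013 0.2622 0.096 ]
mean [0.4895 0.2681 0.096 ]
st [0.4725 0.2436 0.048 ]
st [0.4638 0.2852 0.048 ]
st [0.5053 0.2938 0.048 ]
st [0.5149 0.2522 0.048 ]
mean [0.4891 0.2687 0.048 ]
side st [array([0.466 , 0.2832, 0.048 ]), array([0.517, 0.252, 0.048]), array([0.4753, 0.2443, 0.048 ])] [0.4915 0.2676 0.048 ]
predicted block proj [[332.7766 186.3688]] [[331.8958 178.5512]]
t 1.25 pos [0.4915 0.2599 0.2401] yaw 179.41 tilt 0.27 F [ 0.12 -0.76  0.37] w 0.05 j7 1.045
travel cm [0.459 0.655 0.01 ] roll -0.59
```

```bash
python3 - <<'E'
from h import *
go((.4893,.268,.058),181)
E
```

```text
t 1.25 pos [0.4915 0.2599 0.2401] yaw 179.41 tilt 0.27 F [ 0.12 -0.76  0.37] w 0.05 j7 1.045
travel cm [ 0.263  0.888 18.21 ] roll -1.59
```

```bash
python3 -m creep '{"travel":[[0.1,0.3,1.5],[0.2,0.7,4],[0.26,0.89,7],[0.26,0.89,10],[0.26,0.89,12],[0.26,0.89,12],[0.26,0.89,12],[0.26,0.89,12],[0.26,0.89,12],[0.26,0.89,12]],"roll":[-0.5,-1,-1.6,-1.6,-1.6,-1.6,-1.6,-1.6,-1.6,-1.6]}' 4; python3 - <<'E'
from h import *
snap('wrist','w3');
go((.4893,.268,.058),181)
E
```

```text
time_s: 2.25
ee_pos: [0.4898, 0.2687, 0.1212]
ee_rot: [-3.138, 0.003, -3.124]
contact_force: [-1.0, -0.5, 0.0]
grip_width: 0.0398
t 2.3 pos [0.4896 0.2686 0.121 ] yaw -178.99 tilt 0.26 F [-0.49 -0.12  0.54] w 0.0398 j7 1.073
travel cm [ 0.055 -0.04   6.3  ] roll 0.01
```

View pics/w3.png

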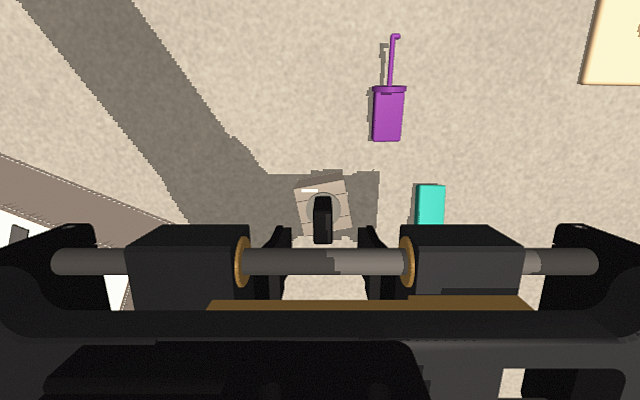

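The handle is at (323,218), midway between the fingers at (282,240) and (366,240). Next I descend and grip.

```bash
python3 -m creep '{"travel":[[0.05,-0.04,1],[0.05,-0.04,2.5],[0.05,-0.04,4],[0.05,-0.04,5.2],[0.05,-0.04,6],[0.05,-0.04,6.3],[0.05,-0.04,6.3],[0.05,-0.04,6.3],[0.05,-0.04,6.3],[0.05,-0.04,6.3]],"roll":[0,0,0,0,0,0,0,0,0,0]}' 4; python3 -m creep '{"travel":[[0,0,0],[0,0,0],[0,0,0],[0,0,0],[0,0,0],[0,0,0],[0,0,0],[0,0,0],[0,0,0],[0,0,0]],"roll":[0,0,0,0,0,0,0,0,0,0]}' 0 45; python3 -c "
from h import *
go((.489,.268,.058),181)"
```

```text
time_s: 3.3
ee_pos: [0.4897, 0.2683, 0.0586]
ee_rot: [-3.139, 0.004, -3.124]
contact_force: [-0.2, 0.4, -0.9]
grip_width: 0.0398
time_s: 4.3
ee_pos: [0.4897, 0.2682, 0.0585]
ee_rot: [-3.139, 0.004, -3.124]
contact_force: [0.0, 0.1, 0.2]
grip_width: 0.0138
t 4.3 pos [0.4897 0.2682 0.0585] yaw -178.99 tilt 0.28 F [0.02 0.12 0.16] w 0.0138 j7 1.088
travel cm [ 0.071 -0.018  0.055] roll 0.01
```

```bash
python3 -m creep '{"travel":[[0,0,-0.5],[0,0,-1.5],[0,0,-3.5],[0,0,-6],[0,0,-9],[0,0,-12],[0,0,-14],[0,0,-14],[0,0,-14],[0,0,-14]],"roll":[0,0,0,0,0,0,0,0,0,0]}'; python3 - <<'E'
from h import *
s=snap('side','s4'); t=snap('top','t4')
o=r.get_obs(); p=o['ee_pos']; print(proj(s,[p-[0,0,.05]]),proj(t,[p-[0,0,.05]]))
u=proj(s,[p-[0,0,.03]])[0].astype(int); crop('s4',u[0]-40,u[1]-40,u[0]+40,u[1]+40,8,'c_s4')
u=proj(t,[p-[0,0,.03]])[0].astype(int); crop('t4',u[0]-40,u[1]-40,u[0]+40,u[1]+40,8,'c_t4')
go(p,181)
E
```

```text
time_s: 5.3
ee_pos: [0.4883, 0.2681, 0.1972]
ee_rot: [-3.137, 0.002, -3.124]
contact_force: [-0.1, -0.5, -0.4]
grip_width: 0.0137
[[295.55550733 127.74466388]] [[203.96608531 192.4407197 ]]
t 5.4 pos [0.4884 0.2681 0.1971] yaw -178.99 tilt 0.27 F [ 0.68  1.03 -0.47] w 0.0133 j7 1.061
travel cm [0. 0. 0.] roll 0.01
```

View pics/c_s4.png

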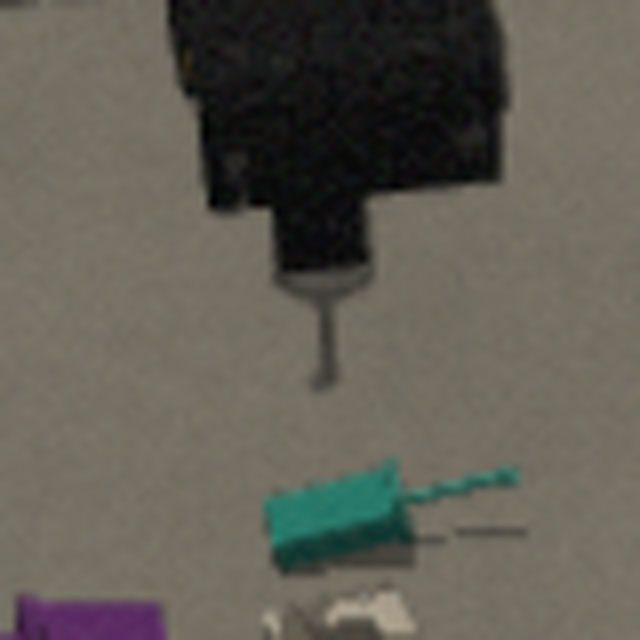

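The toe shows at the left of the shank foot (310,385 in the crop), so it points to world -x, which is tool +x. Tool yaw therefore equals toe yaw.

```bash
python3 -c "
from h import *
go((.5642,-.0162,.197),33.5)"
```

```text
t 5.4 pos [0.4884 0.2681 0.1971] yaw -178.99 tilt 0.27 F [ 0.68  1.03 -0.47] w 0.0133 j7 1.061
travel cm [ -7.076 -28.563   0.144] roll 147.51
```

```bash
python3 -m creep '{"travel":[[-0.4,-1.5,0],[-1.1,-4.5,0],[-1.9,-8,0],[-2.8,-11.5,0],[-3.8,-15,0],[-4.6,-18.5,0],[-5.5,-22,0],[-6.2,-25.3,0],[-6.8,-27.6,0],[-7.1,-28.6,0]],"roll":[6,14,22,30,38,46,54,62,70,78]}'; python3 -c "
from h import *
go((.5642,-.0162,.190),33.5)"
```

```text
time_s: 6.4
ee_pos: [0.5642, -0.0203, 0.1976]
ee_rot: [-3.141, 0.006, 1.788]
contact_force: [0.3, 0.2, -1.4]
grip_width: 0.0138
t 6.4 pos [ 0.5642 -0.0203  0.1976] yaw 102.43 tilt 0.35 F [ 0.31  0.18 -1.44] w 0.0138 j7 0.275
travel cm [0.408 0.091 0.76 ] roll 68.93
```

```bash
python3 -m creep '{"travel":[[0,0,0],[0.1,0,0.2],[0.2,0,0.4],[0.3,0.05,0.5],[0.4,0.1,0.76],[0.4,0.1,0.76],[0.4,0.1,0.76],[0.4,0.1,0.76],[0.4,0.1,0.76],[0.4,0.1,0.76]],"roll":[8,16,24,32,40,48,56,64,69,69]}'; python3 - <<'E'
from h import *
for n in ('side','top','wrist'): snap(n,n+'5')
go((.5642,-.0162,.190),33.5)
crop('side5',285,150,405,290,4,'c_side5'); crop('top5',280,100,400,210,5,'c_top5')
E
```

```text
time_s: 7.4
ee_pos: [0.5638, -0.0162, 0.189]
ee_rot: [3.137, 0.005, 0.583]
contact_force: [-1.1, 1.0, -0.7]
grip_width: 0.0137
t 7.55 pos [ 0.564  -0.0162  0.1895] yaw 33.54 tilt 0.37 F [ 0.12 -0.85 -0.34] w 0.0135 j7 -0.914
travel cm [ 0.015  0.013 -0.053] roll 0.04
```

View pics/wrist5.png

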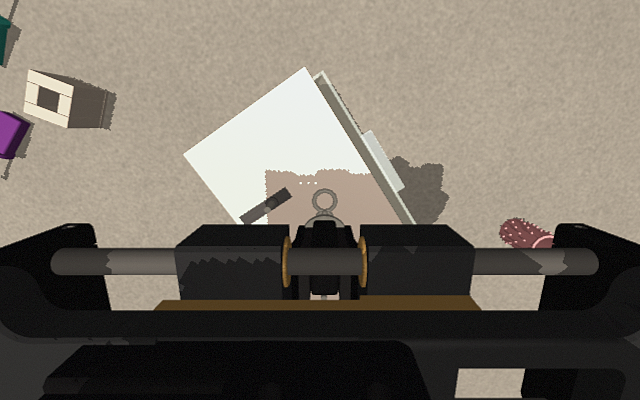

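View pics/c_side5.png

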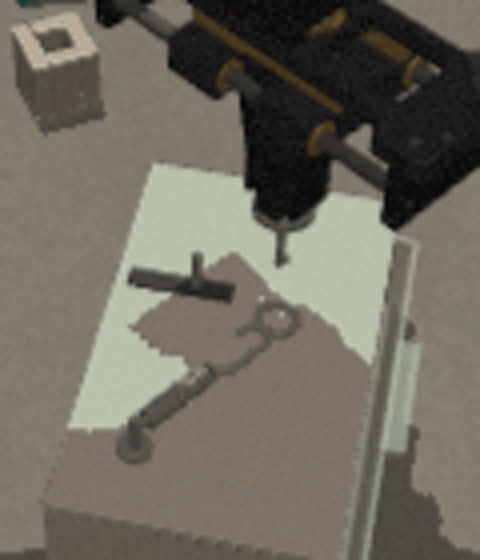

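View pics/c_top5.png

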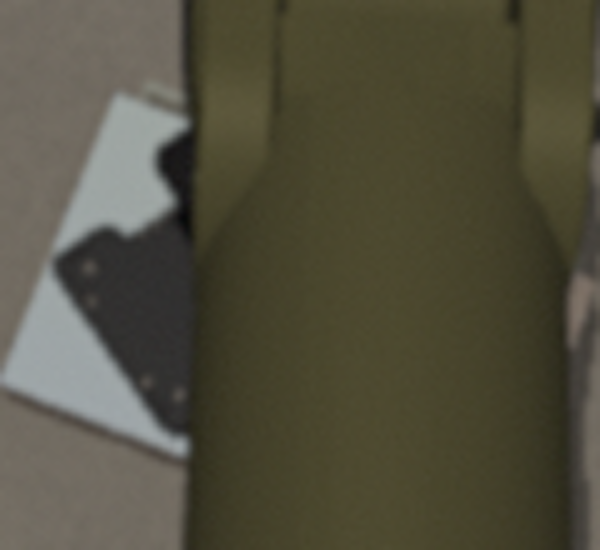

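```bash
python3 - <<'E'
from h import *
crop('wrist5',235,165,365,230,6,'c_w5'); crop('side5',310,185,370,250,9,'c_s5')
c=load('wrist5'); print('cam',ray(c,(320,200)))
print(proj(c,[(.566,-.015,.096),(.533,.0245,.106),(.533,.0245,.08)]))
s=load('side5'); p=r.get_obs()['ee_pos']; print('tip pred side',(proj(s,[p-[0,0,.0505],p-[0,0,.0105],p])-[310,185]+.5)*9)
print('ring pred side',(proj(s,[(.566,-.015,.096)])-[310,185]+.5)*9)
E
```

```text
cam (array([0.62085271, 0.02350936, 0.34954301]), array([-0.21570815, -0.13134334, -0.96769913]))
[[324.6976111  200.911764  ]
 [267.52114402 210.00015086]
 [272.49092419 202.4172731 ]]
tip pred side [[401.31240149 282.98506223]
 [412.82524847 156.36153924]
 [416.0014449  121.4282876 ]]
ring pred side [[397.42419394 403.32109596]]
```

View pics/c_w5.png

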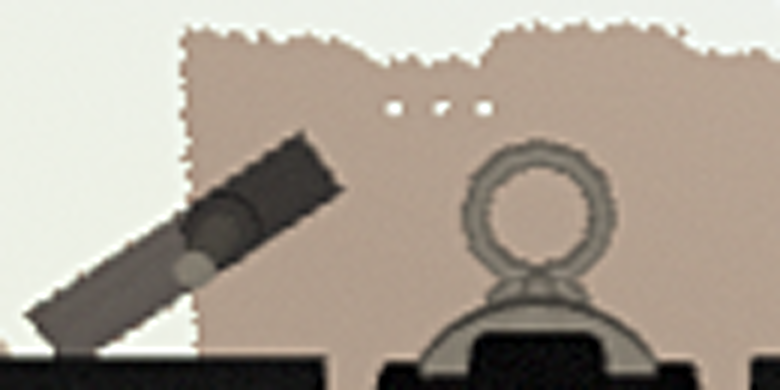

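View pics/c_s5.png

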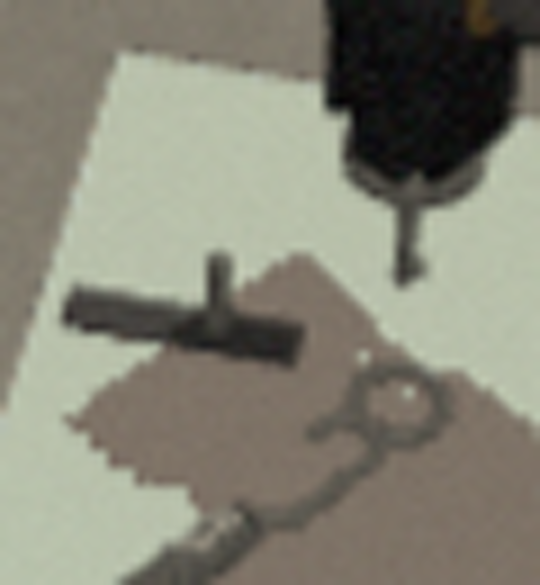

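Wrist ring centre is at about (324.7,200.4), against a prediction of (324.7,200.9). The post top is at (267.4,209.9), against (267.5,210.0), so the calibration is consistent. Next I lower the toe into the ring.

```bash
python3 -c "
from h import *
go((.5644,-.0162,.1375),33)"
```

```text
t 7.55 pos [ 0.564  -0.0162  0.1895] yaw 33.54 tilt 0.37 F [ 0.12 -0.85 -0.34] w 0.0135 j7 -0.914
travel cm [ 5.200e-02 -3.000e-03  5.197e+00] roll 0.54
```

First I stop 8 mm above the ring and check.

```bash
python3 -m creep '{"travel":[[0.05,0,0.5],[0.05,0,1.2],[0.05,0,2],[0.05,0,2.6],[0.05,0,3],[0.05,0,3.2],[0.05,0,3.2],[0.05,0,3.2],[0.05,0,3.2],[0.05,0,3.2]],"roll":[0.5,0.5,0.5,0.5,0.5,0.5,0.5,0.5,0.5,0.5]}'; python3 - <<'E'
from h import *
for n in ('side','wrist'): snap(n,n+'6')
go((.5644,-.0162,.1375),33)
crop('wrist6',265,165,385,230,6,'c_w6'); crop('side6',320,195,370,245,11,'c_s6')
E
```

```text
time_s: 8.55
ee_pos: [0.5646, -0.0161, 0.1578]
ee_rot: [3.136, 0.003, 0.577]
contact_force: [-0.2, -0.6, -0.7]
grip_width: 0.0138
t 8.65 pos [ 0.5645 -0.0161  0.1577] yaw 33.04 tilt 0.36 F [-0.23 -0.62 -0.26] w 0.0138 j7 -0.907
travel cm [-0.007 -0.008  2.017] roll 0.04
```

View pics/c_w6.png

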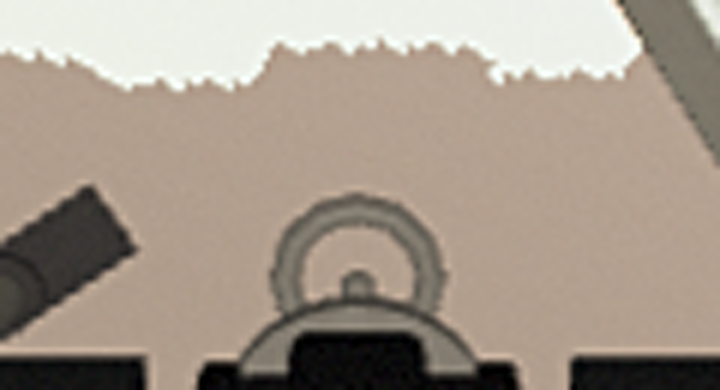

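View pics/c_s6.png

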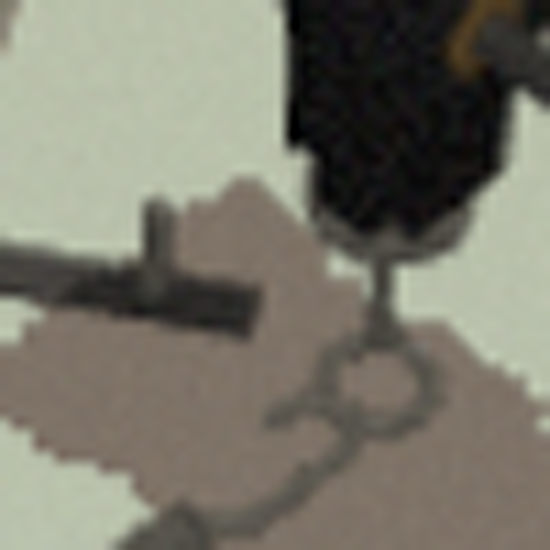

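The toe tip (358,283) is laterally centred on the ring (358,277). In I go.

```bash
python3 -m creep '{"travel":[[0,0,0.2],[0,0,0.5],[0,0,0.8],[0,0,1.1],[0,0,1.4],[0,0,1.7],[0,0,1.95],[0,0,2.02],[0,0,2.02],[0,0,2.02]],"roll":[0,0,0,0,0,0,0,0,0,0]}'; python3 - <<'E'
from h import *
for n in ('side','wrist'): snap(n,n+'7')
go((.5644,-.0162,.1375),33)
crop('wrist7',265,165,385,230,6,'c_w7'); crop('side7',320,195,370,245,11,'c_s7')
E
```

```text
time_s: 9.65
ee_pos: [0.5646, -0.0162, 0.1376]
ee_rot: [3.136, 0.003, 0.577]
contact_force: [0.7, -0.1, -1.0]
grip_width: 0.0139
t 9.75 pos [ 0.5646 -0.0162  0.1376] yaw 33.04 tilt 0.36 F [-0.6   0.11 -0.53] w 0.0137 j7 -0.896
travel cm [-0.018 -0.016  0.014] roll 0.04
```

View pics/c_w7.png

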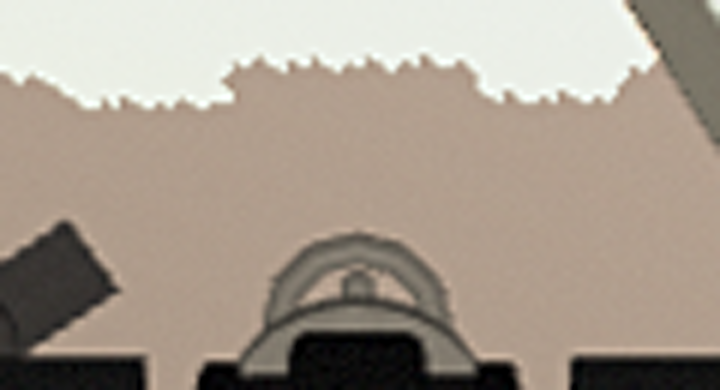

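View pics/c_s7.png

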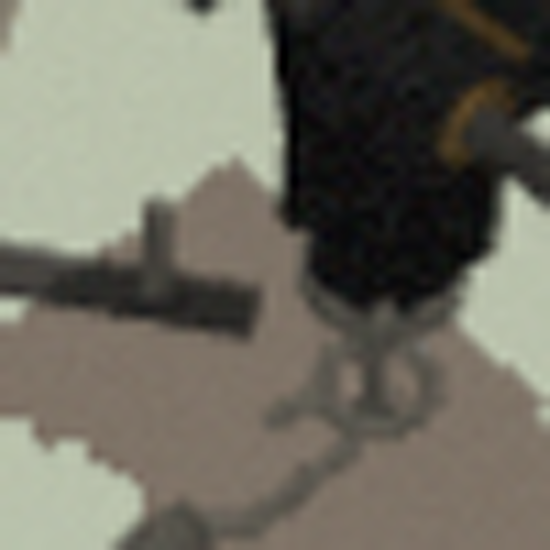

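The toe is inside the ring in both views. Next I draw it outward along tool +x.

```bash
python3 -m creep '{"travel":[[0.3,0,0],[0.6,0,0],[0.9,0,0],[1.2,0,0],[1.5,0,0],[1.8,0,0],[2.1,0,0],[2.4,0,0],[2.4,0,0],[2.4,0,0]],"roll":[0,0,0,0,0,0,0,0,0,0]}'; cat >> h.py <<'E'
P=np.array([.4837,-.0685])
def pol():
    o=r.get_obs(); d=o['ee_pos'][:2]-P; F=o['contact_force']; u=d/np.linalg.norm(d); 
    print('rho',round(np.linalg.norm(d)*1e3,1),'ang',round(np.degrees(np.arctan2(d[1],d[0])),2),'s_est',round(np.linalg.norm(d)*1e3-103.8,1),'Frad',round(F[:2]@u,2),'Ftan',round(-F[0]*u[1]+F[1]*u[0],2),'Fz',round(F[2],2))
def tgt(rho,ang,yaw,z=.1375):
    a=np.radians(ang); p=P+rho*1e-3*np.array([np.cos(a),np.sin(a)]); print('tgt',p.round(4)); go((p[0],p[1],z),yaw)
E
python3 - <<'E'
from h import *
pol();snap('side','side8');pol();snap('wrist','wrist8');pol();go((.58,-.0,.1375),33)
crop('wrist8',265,145,385,230,6,'c_w8'); crop('side8',320,175,380,245,8,'c_s8')
E
```

```text
time_s: 10.75
ee_pos: [0.5838, -0.0039, 0.1371]
ee_rot: [3.137, 0.006, 0.576]
contact_force: [-5.4, -2.7, 0.7]
grip_width: 0.0137
rho 119.2 ang 32.82 s_est 15.4 Frad -6.02 Ftan 0.7 Fz 0.72
rho 119.1 ang 32.81 s_est 15.3 Frad -6.84 Ftan -0.01 Fz 0.44
rho 119.1 ang 32.81 s_est 15.3 Frad -5.48 Ftan 0.41 Fz 0.92
t 10.85 pos [ 0.5838 -0.004   0.1371] yaw 33.01 tilt 0.44 F [-4.83 -2.63  0.92] w 0.0137 j7 -0.9
travel cm [-0.102 -0.54  -0.04 ] roll 0.01
```

View pics/c_s8.png

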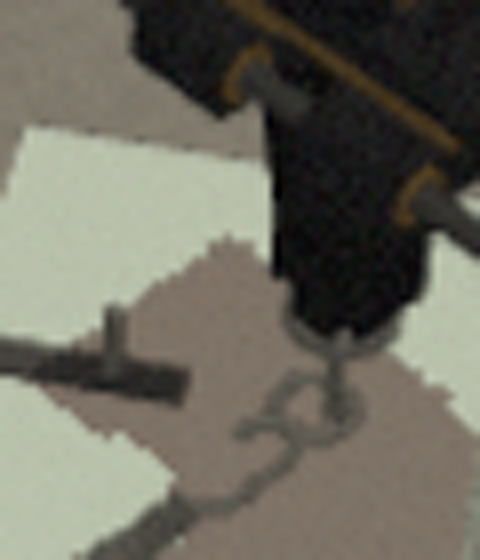

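View pics/c_w8.png

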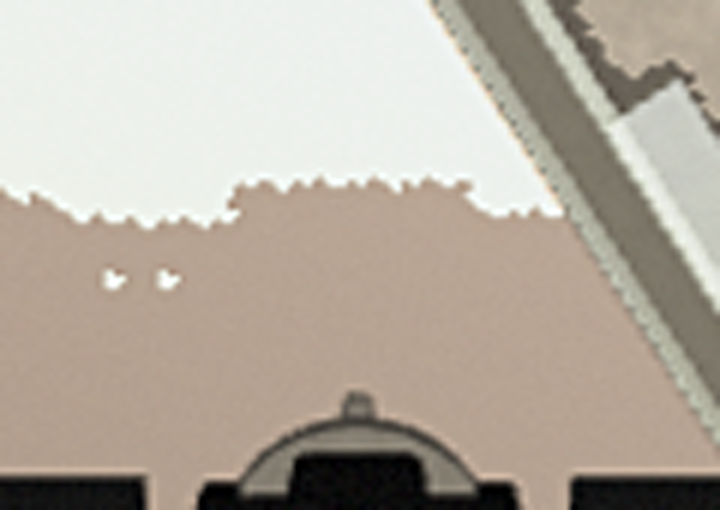

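Radial force is 6.1 N, which implies a stretch of about 15.5 mm. The geometry gives 15.3 mm. Next I draw further, to about 38 mm.

```bash
python3 -m creep '{"travel":[[0.3,0,0],[0.6,0,0],[0.9,0,0],[1.2,0,0],[1.5,0,0],[1.8,0,0],[2.0,0,0],[2.2,0,0],[2.3,0,0],[2.3,0,0]],"roll":[0,0,0,0,0,0,0,0,0,0]}'; python3 - <<'E'
from h import *
pol();snap('side','side9');pol();go((.58,-.0,.1375),33)
for a in (36,39,42,45,48,51): tgt(142.5,a,a,.1375)
E
```

```text
time_s: 11.85
ee_pos: [0.6006, 0.0063, 0.1361]
ee_rot: [3.138, 0.013, 0.575]
contact_force: [-8.3, -5.2, 2.0]
grip_width: 0.0134
rho 138.8 ang 32.61 s_est 35.0 Frad -9.78 Ftan 0.13 Fz 1.99
rho 138.7 ang 32.61 s_est 34.9 Frad -9.32 Ftan -0.23 Fz 2.39
t 11.9 pos [0.6006 0.0063 0.1362] yaw 32.93 tilt 0.76 F [-7.73 -5.22  2.39] w 0.0135 j7 -0.905
travel cm [-2.07  -0.592 -0.11 ] roll -0.07
tgt [0.599  0.0153]
t 11.9 pos [0.6006 0.0063 0.1362] yaw 32.93 tilt 0.76 F [-7.73 -5.22  2.39] w 0.0135 j7 -0.905
travel cm [ 0.353 -0.841 -0.142] roll -3.07
tgt [0.5944 0.0212]
t 11.9 pos [0.6006 0.0063 0.1362] yaw 32.93 tilt 0.76 F [-7.73 -5.22  2.39] w 0.0135 j7 -0.905
travel cm [ 0.294 -1.585 -0.144] roll -6.07
tgt [0.5896 0.0269]
t 11.9 pos [0.6006 0.0063 0.1362] yaw 32.93 tilt 0.76 F [-7.73 -5.22  2.39] w 0.0135 j7 -0.905
travel cm [ 0.195 -2.325 -0.145] roll -9.07
tgt [0.5845 0.0323]
t 11.9 pos [0.6006 0.0063 0.1362] yaw 32.93 tilt 0.76 F [-7.73 -5.22  2.39] w 0.0135 j7 -0.905
travel cm [ 0.058 -3.058 -0.147] roll -12.07
tgt [0.5791 0.0374]
t 11.9 pos [0.6006 0.0063 0.1362] yaw 32.93 tilt 0.76 F [-7.73 -5.22  2.39] w 0.0135 j7 -0.905
travel cm [-0.117 -3.783 -0.147] roll -15.07
tgt [0.5734 0.0422]
t 11.9 pos [0.6006 0.0063 0.1362] yaw 32.93 tilt 0.76 F [-7.73 -5.22  2.39] w 0.0135 j7 -0.905
travel cm [-0.329 -4.498 -0.147] roll -18.07
```

```bash
cat >> h.py <<'E'
def rows(rhos,angs,yaws,z):
    o=r.get_obs(); M=R.from_euler('xyz',o['ee_rot']).as_matrix(); cy=np.degrees(np.arctan2(M[1,0],M[0,0]))
    for rho,a,y in zip(rhos,angs,yaws):
        q=np.radians(a); p=np.r_[P+rho*1e-3*np.array([np.cos(q),np.sin(q)]),z]
        print((M.T@(p-o['ee_pos'])*100).round(2), round(cy-y,1))
E
python3 - <<'E'
from h import *
crop('side9',310,155,390,235,7,'c_s9')
a=np.array([33.5,35,37,39,41,43,45,46.5,48,48]); rows([141,142.5,143.5]+[144.5]*7,a,a,.1375)
E
```

```text
[ 0.22 -0.22 -0.14] -0.6
[ 0.36 -0.59 -0.14] -2.1
[ 0.44 -1.1  -0.14] -4.1
[ 0.49 -1.61 -0.15] -6.1
[ 0.43 -2.11 -0.15] -8.1
[ 0.35 -2.6  -0.15] -10.1
[ 0.25 -3.1  -0.15] -12.1
[ 0.17 -3.47 -0.15] -13.6
[ 0.08 -3.84 -0.15] -15.1
[ 0.08 -3.84 -0.15] -15.1
```

View pics/c_s9.png

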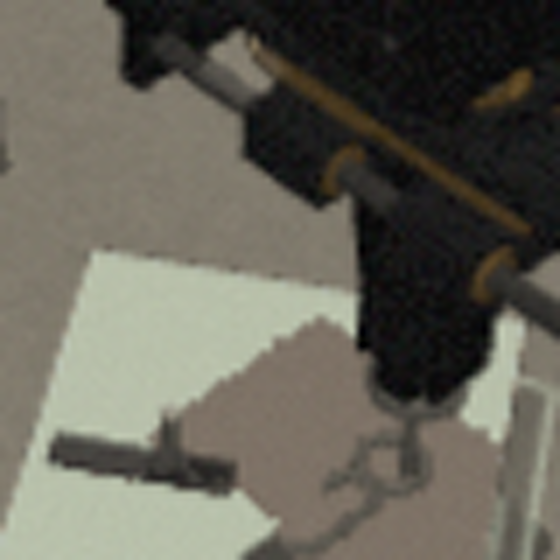

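The ring is still on the shank against the far rim (410,470 in the crop). Now the first half of the swing.

```bash
python3 -m creep '{"travel":[[0.22,-0.22,-0.05],[0.36,-0.6,-0.1],[0.44,-1.1,-0.15],[0.48,-1.6,-0.15],[0.43,-2.1,-0.15],[0.35,-2.6,-0.15],[0.25,-3.1,-0.15],[0.17,-3.5,-0.15],[0.08,-3.85,-0.15],[0.08,-3.85,-0.15]],"roll":[-0.6,-2,-4,-6,-8,-10,-12,-13.6,-15,-15]}'; python3 - <<'E'
from h import *
pol();snap('side','side10');pol();snap('wrist','wrist10');pol();go((.58,-.0,.1375),48)
crop('side10',310,155,390,235,7,'c_s10'); crop('wrist10',200,150,360,260,4.5,'c_w10')
E
```

```text
time_s: 12.9
ee_pos: [0.5779, 0.0358, 0.1366]
ee_rot: [-3.141, 0.02, 0.835]
contact_force: [-6.9, -6.9, 0.1]
grip_width: 0.0134
rho 140.6 ang 47.91 s_est 36.8 Frad -9.73 Ftan 0.53 Fz 0.15
rho 140.6 ang 47.81 s_est 36.8 Frad -10.34 Ftan -0.26 Fz 1.11
rho 140.6 ang 47.77 s_est 36.8 Frad -9.33 Ftan -0.13 Fz 0.87
t 13.0 pos [0.5782 0.0356 0.1367] yaw 47.82 tilt 1.16 F [-6.18 -7.    0.87] w 0.0138 j7 -0.732
travel cm [-2.515  2.524 -0.034] roll -0.18
```

View pics/c_s10.png

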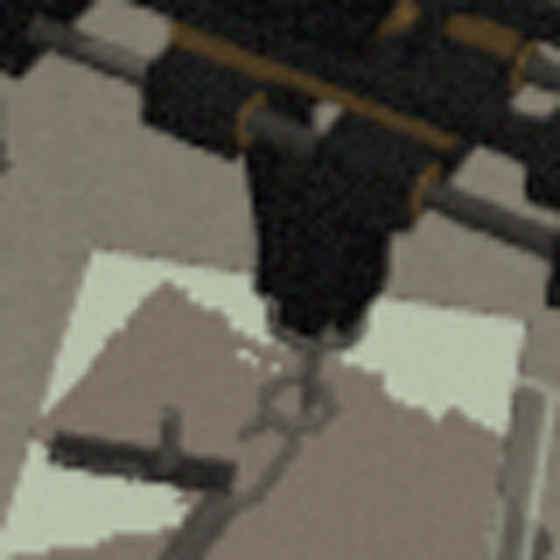

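View pics/c_w10.png

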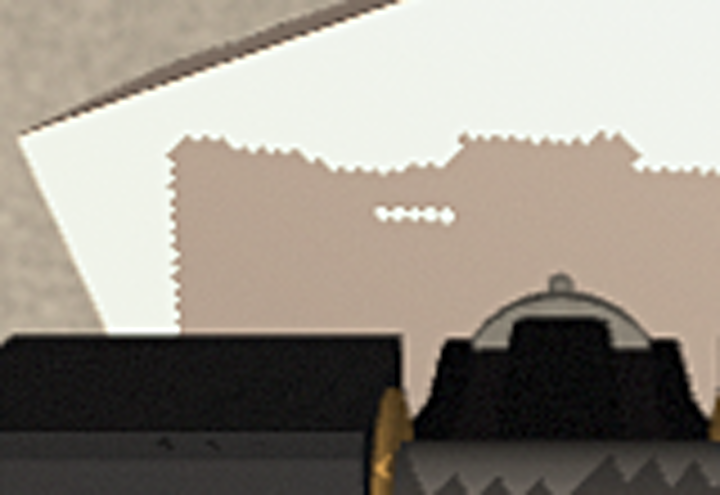

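```bash
python3 - <<'E'
from h import *
a=np.array([48,48.3,49,49.5,50,50.5,51,51.5,52,52]); rows([143,144.5,146,147]+[147.5]*6,a,a,.1375)
E
```

```text
[ 0.24 -0.06 -0.09] -0.2
[ 0.39 -0.13 -0.09] -0.5
[ 0.54 -0.31 -0.09] -1.2
[ 0.64 -0.44 -0.1 ] -1.7
[ 0.68 -0.57 -0.1 ] -2.2
[ 0.68 -0.7  -0.1 ] -2.7
[ 0.67 -0.83 -0.1 ] -3.2
[ 0.66 -0.96 -0.1 ] -3.7
[ 0.65 -1.09 -0.1 ] -4.2
[ 0.65 -1.09 -0.1 ] -4.2
```

```bash
python3 -m creep '{"travel":[[0.24,-0.06,-0.05],[0.39,-0.13,-0.1],[0.54,-0.3,-0.1],[0.64,-0.45,-0.1],[0.68,-0.57,-0.1],[0.68,-0.7,-0.1],[0.67,-0.83,-0.1],[0.66,-0.96,-0.1],[0.65,-1.1,-0.1],[0.65,-1.1,-0.1]],"roll":[-0.2,-0.5,-1.2,-1.7,-2.2,-2.7,-3.2,-3.7,-4.2,-4.2]}'; python3 - <<'E'
from h import *
pol();snap('side','side11');pol();snap('side','side11b');pol();go((.58,-.0,.1375),52)
crop('side11',325,185,375,235,11,'c_s11')
E
```

```text
time_s: 14.0
ee_pos: [0.5723, 0.0438, 0.1367]
ee_rot: [-3.139, 0.027, 0.906]
contact_force: [-7.1, -9.1, 1.3]
grip_width: 0.0138
rho 143.1 ang 51.72 s_est 39.3 Frad -11.56 Ftan -0.04 Fz 1.31
rho 143.0 ang 51.7 s_est 39.2 Frad -10.3 Ftan 0.37 Fz 1.54
rho 143.0 ang 51.69 s_est 39.2 Frad -10.63 Ftan 0.06 Fz 1.1
t 14.1 pos [0.5724 0.0437 0.1367] yaw 51.88 tilt 1.57 F [-6.64 -8.3   1.1 ] w 0.0138 j7 -0.687
travel cm [-2.972  3.3   -0.007] roll -0.12
```

View pics/c_s11.png

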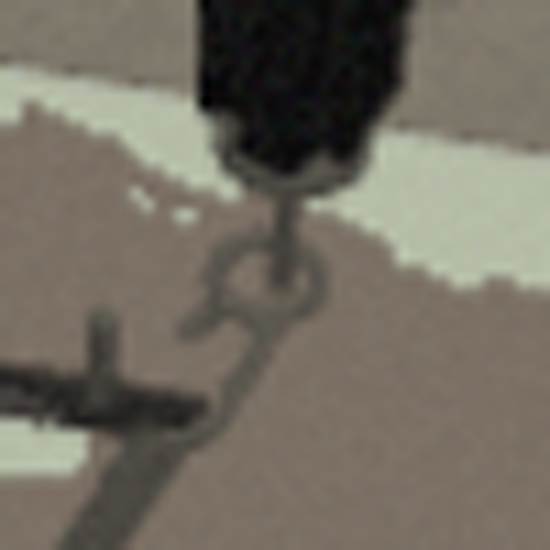

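Force averages 10.8 N, so stretch is about 38–39 mm. I'll keep swinging at this draw.

```bash
python3 - <<'E'
from h import *
a=np.array([52,52.7,53.5,54.3,55.1,55.9,56.7,57.4,58,58]); rows([145.5,147]+[147.3]*8,a,a,.1375)
E
```

```text
[ 0.24 -0.08 -0.09] -0.1
[ 0.39 -0.26 -0.09] -0.8
[ 0.42 -0.46 -0.09] -1.6
[ 0.41 -0.67 -0.09] -2.4
[ 0.4  -0.88 -0.09] -3.2
[ 0.39 -1.08 -0.09] -4.0
[ 0.37 -1.29 -0.09] -4.8
[ 0.35 -1.46 -0.09] -5.5
[ 0.34 -1.62 -0.08] -6.1
[ 0.34 -1.62 -0.08] -6.1
```

```bash
python3 -m creep '{"travel":[[0.24,-0.08,-0.05],[0.39,-0.26,-0.1],[0.42,-0.46,-0.1],[0.41,-0.67,-0.1],[0.4,-0.88,-0.1],[0.39,-1.08,-0.1],[0.37,-1.29,-0.1],[0.35,-1.46,-0.1],[0.34,-1.62,-0.1],[0.34,-1.62,-0.1]],"roll":[-0.1,-0.8,-1.6,-2.4,-3.2,-4,-4.8,-5.5,-6.1,-6.1]}'; python3 - <<'E'
from h import *
pol();snap('side','side12');pol();snap('side','side12b');pol();go((.58,-.0,.1375),58)
crop('side12',315,180,375,240,10,'c_s12')
a=np.array([58,58.7,59.4,60,60.6,61.2,61.8,62.2,62.5,62.5]); rows([145.5,147]+[147.3]*8,a,a,.1375)
E
```

```text
time_s: 15.1
ee_pos: [0.56, 0.0522, 0.1369]
ee_rot: [-3.135, 0.034, 1.01]
contact_force: [-5.2, -9.3, 0.8]
grip_width: 0.0134
rho 142.8 ang 57.69 s_est 39.0 Frad -10.64 Ftan -0.63 Fz 0.83
rho 142.8 ang 57.65 s_est 39.0 Frad -10.37 Ftan 0.36 Fz 0.28
rho 142.8 ang 57.64 s_est 39.0 Frad -9.86 Ftan 0.47 Fz 1.23
t 15.2 pos [0.5601 0.0521 0.1369] yaw 57.84 tilt 1.98 F [-5.68 -8.07  1.23] w 0.0137 j7 -0.618
travel cm [-3.356  4.458  0.026] roll -0.16
[ 0.27 -0.09 -0.07] -0.2
[ 0.41 -0.27 -0.07] -0.9
[ 0.44 -0.45 -0.07] -1.6
[ 0.44 -0.6  -0.07] -2.2
[ 0.43 -0.76 -0.07] -2.8
[ 0.42 -0.91 -0.07] -3.4
[ 0.41 -1.07 -0.07] -4.0
[ 0.4  -1.17 -0.07] -4.4
[ 0.4  -1.25 -0.07] -4.7
[ 0.4  -1.25 -0.07] -4.7
```

View pics/c_s12.png

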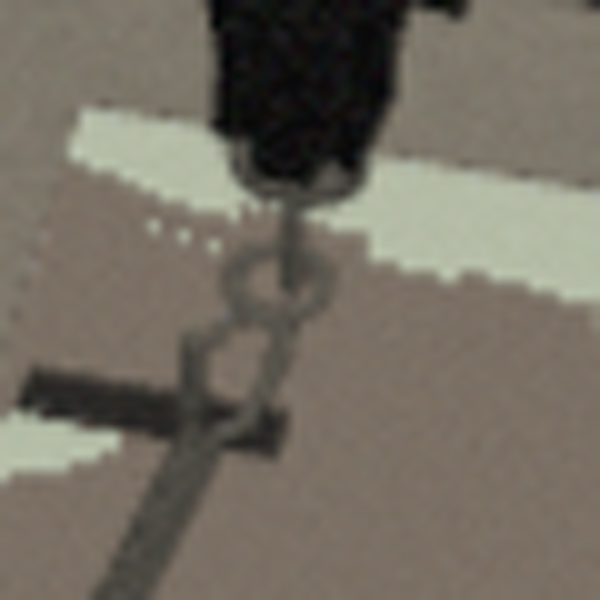

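Force is still about 10.3 N with no tangential load. The lip at (200,335) in the crop is arriving just beyond the post. I'll add slightly more draw and continue swinging.

```bash
python3 -m creep '{"travel":[[0.35,-0.09,-0.05],[0.52,-0.2,-0.07],[0.56,-0.35,-0.07],[0.56,-0.5,-0.07],[0.55,-0.65,-0.07],[0.54,-0.8,-0.07],[0.53,-0.9,-0.07],[0.52,-1.0,-0.07],[0.52,-1.1,-0.07],[0.52,-1.1,-0.07]],"roll":[-0.2,-0.9,-1.6,-2.2,-2.8,-3.4,-4,-4.4,-4.5,-4.5]}'; python3 - <<'E'
from h import *
pol();snap('side','side13');pol();snap('side','side13b');pol();go((.58,-.0,.1375),62)
print(R.from_euler('xyz',r.get_obs()['ee_rot']).as_matrix()[:,2])
crop('side13',315,180,375,240,10,'c_s13')
E
```

```text
time_s: 16.2
ee_pos: [0.5523, 0.0579, 0.1369]
ee_rot: [-3.132, 0.04, 1.086]
contact_force: [-4.9, -9.6, 0.5]
grip_width: 0.0135
rho 143.8 ang 61.52 s_est 40.0 Frad -10.82 Ftan -0.26 Fz 0.49
rho 143.8 ang 61.52 s_est 40.0 Frad -9.8 Ftan 0.23 Fz 1.6
rho 143.8 ang 61.51 s_est 40.0 Frad -9.43 Ftan 0.02 Fz 0.12
t 16.3 pos [0.5523 0.0579 0.1369] yaw 62.19 tilt 2.37 F [-4.51 -8.28  0.12] w 0.0136 j7 -0.567
travel cm [-3.829  5.152  0.042] roll 0.19
[-0.02711026 -0.03124636 -0.99914398]
```

View pics/c_s13.png

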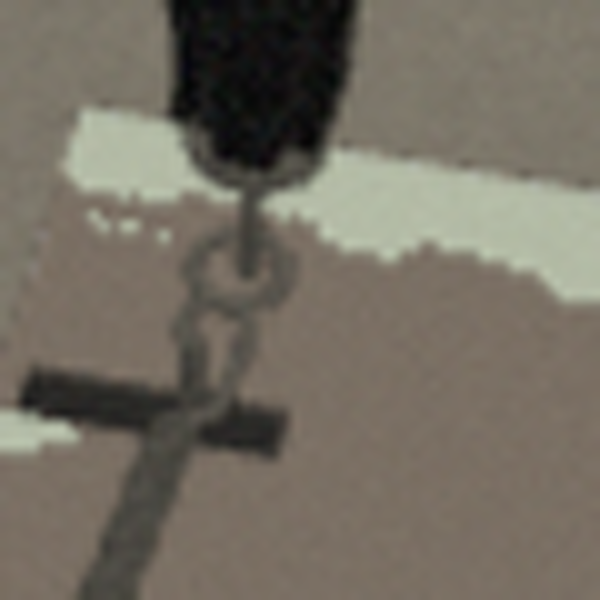

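The post (193,360 in the crop) now sits between lip and shank. I'll nudge about 3 mm further to feel for the shank touching.

```bash
python3 -m creep '{"travel":[[0.3,0,-0.05],[0.45,-0.05,-0.07],[0.45,-0.1,-0.07],[0.45,-0.15,-0.07],[0.45,-0.2,-0.07],[0.45,-0.25,-0.07],[0.45,-0.3,-0.07],[0.45,-0.34,-0.07],[0.45,-0.34,-0.07],[0.45,-0.34,-0.07]],"roll":[0,0,0,0,0,0,0,0,0,0]}'; python3 - <<'E'
from h import *
def tip():
    o=r.get_obs(); M=R.from_euler('xyz',o['ee_rot']).as_matrix(); t=o['ee_pos']+.0505*M[:,2]; d=t[:2]-P; print('tip rho',round(np.linalg.norm(d)*1e3,1),'s',round(np.linalg.norm(d)*1e3-103.8,1),'ang',round(np.degrees(np.arctan2(d[1],d[0])),2),'z',round(t[2],4))
pol();tip();snap('side','side14');pol();snap('side','side14b');pol();go((.58,-.0,.1375),62)
crop('side14',315,180,375,240,10,'c_s14')
E
```

```text
time_s: 17.3
ee_pos: [0.5503, 0.059, 0.1368]
ee_rot: [-3.132, 0.047, 1.083]
contact_force: [-4.2, -9.0, -0.1]
grip_width: 0.0139
rho 143.8 ang 62.43 s_est 40.0 Frad -9.89 Ftan -0.44 Fz -0.06
tip rho 141.4 s 37.6 ang 62.63 z 0.0864
rho 143.8 ang 62.43 s_est 40.0 Frad -10.01 Ftan -1.42 Fz 1.1
rho 143.9 ang 62.42 s_est 40.1 Frad -10.27 Ftan 0.29 Fz 0.45
t 17.4 pos [0.5503 0.059  0.1369] yaw 62.04 tilt 2.75 F [-5.01 -8.97  0.45] w 0.0136 j7 -0.578
travel cm [-3.819  5.391  0.064] roll 0.04
```

View pics/c_s14.png

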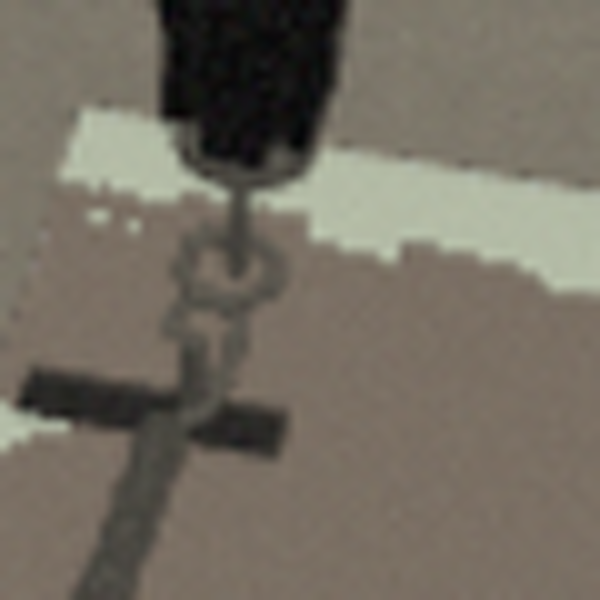

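The lip (170,330) is clearly on the far side and past the post. Next I ease back gently.

```bash
python3 -m creep '{"travel":[[0.35,0,0],[0.25,0,0],[0.15,0,0],[0.05,0,0],[-0.1,0,0],[-0.25,0,0],[-0.4,0,0],[-0.55,0,0],[-0.65,0,0],[-0.7,0,0]],"roll":[0,0,0,0,0,0,0,0,0,0]}'; cat >> h.py <<'E'
def tip():
    o=r.get_obs(); M=R.from_euler('xyz',o['ee_rot']).as_matrix(); t=o['ee_pos']+.0505*M[:,2]; d=t[:2]-P; print('tip rho',round(np.linalg.norm(d)*1e3,1),'s',round(np.linalg.norm(d)*1e3-103.8,1),'ang',round(np.degrees(np.arctan2(d[1],d[0])),2),'z',round(t[2],4))
E
python3 - <<'E'
from h import *
pol();tip();snap('side','side15');pol();snap('side','side15b');pol();go((.58,-.0,.1375),62)
crop('side15',315,180,375,240,10,'c_s15')
E
```

```text
time_s: 18.4
ee_pos: [0.5464, 0.0494, 0.1369]
ee_rot: [-3.132, 0.052, 1.081]
contact_force: [-4.1, -7.5, 0.5]
grip_width: 0.0136
rho 133.6 ang 61.98 s_est 29.8 Frad -8.52 Ftan 0.12 Fz 0.49
tip rho 130.9 s 27.1 ang 62.18 z 0.0865
rho 133.5 ang 61.99 s_est 29.7 Frad -7.52 Ftan -0.18 Fz 0.16
rho 133.5 ang 61.97 s_est 29.7 Frad -8.3 Ftan -0.45 Fz 1.31
t 18.5 pos [0.5464 0.0494 0.1369] yaw 61.91 tilt 3.02 F [-3.51 -7.53  1.31] w 0.014 j7 -0.571
travel cm [-2.773  5.286  0.039] roll -0.09
```

View pics/c_s15.png

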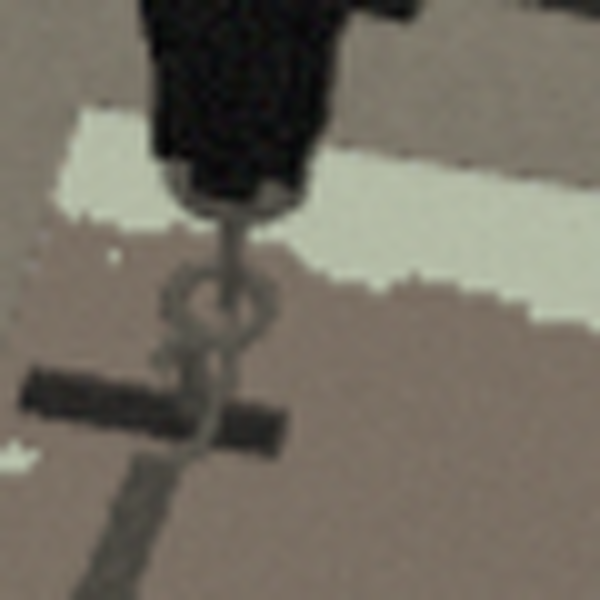

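The post is in the hook's mouth and the pull is still 8.1 N. I'll continue easing until the post takes the load.

```bash
python3 -m creep '{"travel":[[0.27,0,0],[0.2,0,0],[0.14,0,0],[0.07,0,0],[0,0,0],[-0.07,0,0],[-0.14,0,0],[-0.21,0,0],[-0.28,0,0],[-0.32,0,0]],"roll":[0,0,0,0,0,0,0,0,0,0]}'; 
python3 - <<'E'
from h import *
pol();tip();snap('side','side16');pol();snap('side','side16b');pol();go((.58,-.0,.1375),62)
crop('side16',315,180,375,240,10,'c_s16')
E
```

```text
time_s: 19.5
ee_pos: [0.545, 0.0446, 0.1371]
ee_rot: [-3.133, 0.054, 1.079]
contact_force: [-2.6, -4.0, -0.0]
grip_width: 0.0136
rho 128.7 ang 61.56 s_est 24.9 Frad -4.8 Ftan 0.38 Fz -0.02
tip rho 125.9 s 22.1 ang 61.74 z 0.0867
rho 128.7 ang 61.56 s_est 24.9 Frad -5.69 Ftan 0.08 Fz 0.55
rho 128.7 ang 61.57 s_est 24.9 Frad -5.65 Ftan 0.1 Fz 0.97
t 19.6 pos [0.545  0.0447 0.1371] yaw 61.84 tilt 3.13 F [-2.78 -4.92  0.97] w 0.0139 j7 -0.568
travel cm [-2.283  5.197  0.036] roll -0.16
```

View pics/c_s16.png

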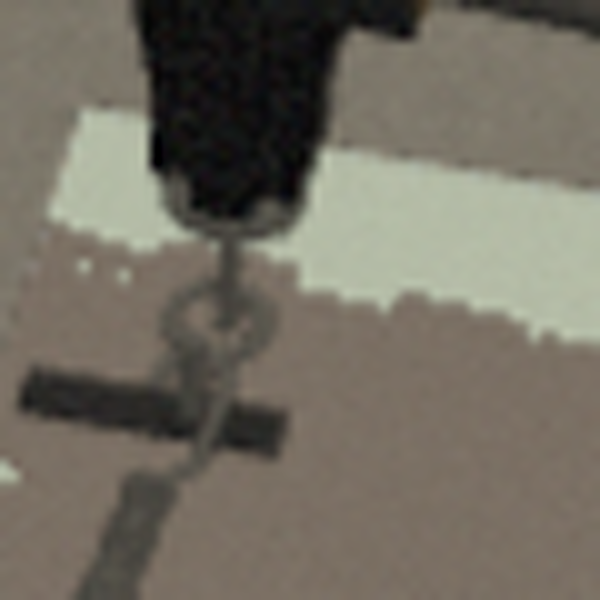

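Force fell to 5.4 N, below the 7.5 N spring tension, so the post is taking the load. Next I bring the toe back to mid-ring.

```bash
python3 -m creep '{"travel":[[0.1,0,0],[0,0,0],[-0.1,0,0],[-0.2,-0.02,0],[-0.3,-0.04,0],[-0.4,-0.06,0],[-0.5,-0.07,0],[-0.6,-0.07,0],[-0.7,-0.07,0],[-0.76,-0.07,0]],"roll":[0,0,0,0,0,0,0,0,0,0]}'; 
python3 - <<'E'
from h import *
pol();tip();snap('side','side17');pol();tip();snap('wrist','wrist17');pol();go((.58,-.0,.1375),62)
crop('side17',315,180,375,240,10,'c_s17');crop('wrist17',265,165,385,230,6,'c_w17')
E
```

```text
time_s: 20.6
ee_pos: [0.5408, 0.0383, 0.1375]
ee_rot: [-3.133, 0.054, 1.079]
contact_force: [-0.3, -0.4, -0.2]
grip_width: 0.0137
rho 121.1 ang 61.86 s_est 17.3 Frad -0.46 Ftan 0.09 Fz -0.22
tip rho 118.4 s 14.6 ang 62.07 z 0.0871
rho 121.0 ang 61.86 s_est 17.2 Frad -0.15 Ftan 0.27 Fz -0.42
tip rho 118.3 s 14.5 ang 62.06 z 0.0871
rho 121.0 ang 61.86 s_est 17.2 Frad 0.25 Ftan 0.65 Fz -1.29
t 20.7 pos [0.5408 0.0382 0.1375] yaw 61.83 tilt 3.13 F [-0.46  0.53 -1.29] w 0.0139 j7 -0.562
travel cm [-1.512  5.262  0.037] roll -0.17
```

View pics/c_s17.png

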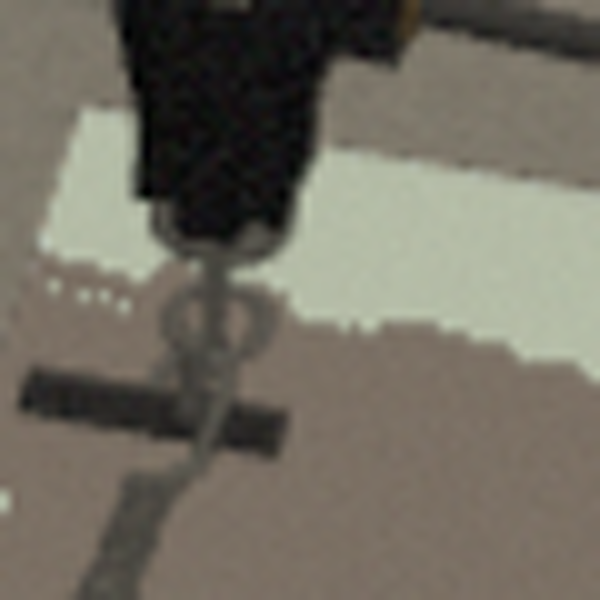

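View pics/c_w17.png

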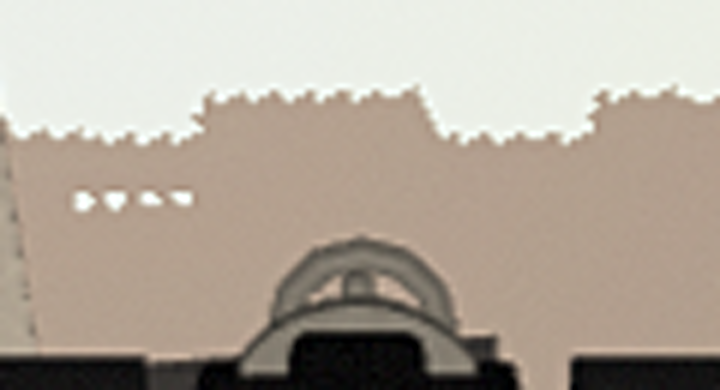

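The ring stayed put while the shank is free mid-ring, and force is about 0. I'll lift the toe straight up.

```bash
python3 - <<'E'
from h import *
o=r.get_obs(); go(o['ee_pos']+[0,0,.03],61.8)
E
```

```text
t 20.7 pos [0.5408 0.0382 0.1375] yaw 61.83 tilt 3.13 F [-0.46  0.53 -1.29] w 0.0139 j7 -0.562
travel cm [-0.162 -0.025 -2.996] roll 0.03
```

```bash
python3 -m creep '{"travel":[[-0.01,0,-0.2],[-0.02,0,-0.4],[-0.03,-0.01,-0.6],[-0.05,-0.01,-0.9],[-0.06,-0.01,-1.2],[-0.09,-0.01,-1.6],[-0.11,-0.02,-2.0],[-0.13,-0.02,-2.4],[-0.15,-0.02,-2.8],[-0.16,-0.02,-3]],"roll":[0,0,0,0,0,0,0,0,0,0]}'; 
python3 - <<'E'
from h import *
pol();tip();snap('side','side18');snap('wrist','wrist18');pol();go((.4893,.268,.2),181)
crop('side18',305,170,375,240,8.5,'c_s18');crop('wrist18',245,145,385,230,5.5,'c_w18')
E
```

```text
time_s: 21.7
ee_pos: [0.5411, 0.0382, 0.1681]
ee_rot: [-3.134, 0.053, 1.079]
contact_force: [-0.6, 0.4, -1.1]
grip_width: 0.0139
rho 121.2 ang 61.73 s_est 17.4 Frad 0.03 Ftan 0.71 Fz -1.14
tip rho 118.5 s 14.7 ang 61.92 z 0.1177
rho 121.2 ang 61.74 s_est 17.4 Frad -0.34 Ftan -0.44 Fz 0.04
t 21.8 pos [0.5411 0.0382 0.168 ] yaw 61.83 tilt 3.09 F [ 0.23 -0.51  0.04] w 0.0139 j7 -0.573
travel cm [ 17.614 -15.445  -4.028] roll -119.17
```

View pics/c_s18.png

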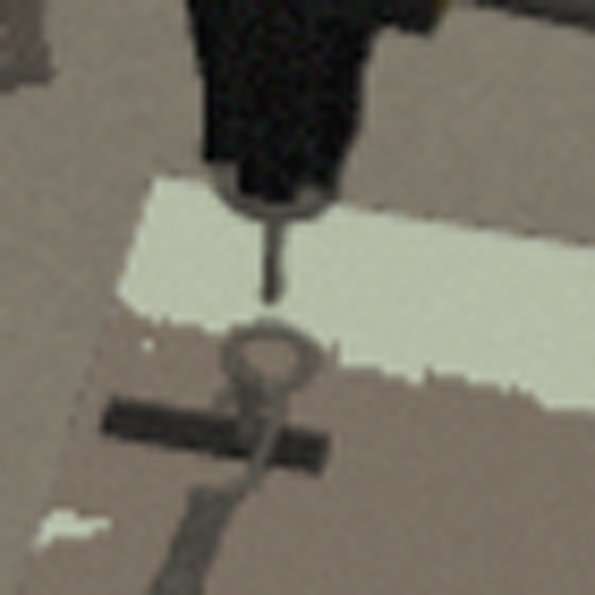

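View pics/c_w18.png

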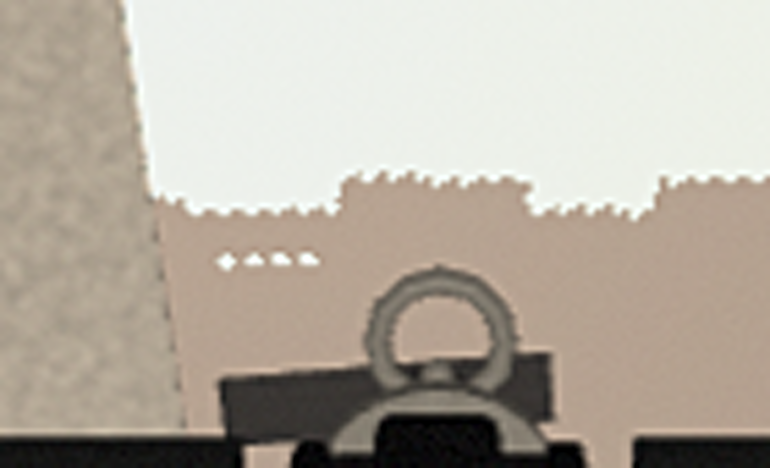

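The hook holds: the ring stays at (270,355) in the crop, the puller is clear above it, and force is about 0. Back to the stand, with tilt compensation.

```bash
cat >> h.py <<'E'
def gotip(pos,yaw):
    o=r.get_obs(); M=R.from_euler('xyz',o['ee_rot']).as_matrix()
    d=(yaw-np.degrees(np.arctan2(M[1,0],M[0,0])))
    M2=R.from_rotvec([0,0,0]).as_matrix()@M@R.from_euler('z',-d,degrees=True).as_matrix()
    go(np.array(pos)-.0505*M2[:,2],yaw)
E
python3 - <<'E'
from h import *
gotip((.4893,.268,.14),62)
E
```

```text
t 21.8 pos [0.5411 0.0382 0.168 ] yaw 61.83 tilt 3.09 F [ 0.23 -0.51  0.04] w 0.0139 j7 -0.573
travel cm [ 17.934 -15.399  -3.087] roll -0.17
```

```bash
python3 -m creep '{"travel":[[0,0,-1],[1,-0.9,-2.2],[3,-2.6,-2.6],[5.5,-4.7,-2.8],[8,-6.9,-2.9],[10.5,-9,-3],[13,-11.2,-3],[15.5,-13.3,-3],[17.3,-14.9,-3.1],[17.9,-15.4,-3.1]],"roll":[0,0,0,0,0,0,0,0,0,0]}'; python3 -m creep '{"travel":[[0,0,0],[0,0,0],[0,0,0],[0,0,0],[0,0,0],[0,0,0],[0,0,0],[0,0,0],[0,0,0],[0,0,0]],"roll":[0,0,0,0,0,0,0,0,0,0]}';
python3 - <<'E'
from h import *
np.set_printoptions(precision=4,suppress=True)
s=snap('side','side19');snap('top','top19');w=snap('wrist','wrist19')
gotip((.4893,.268,.07),62)
o=r.get_obs(); M=R.from_euler('xyz',o['ee_rot']).as_matrix(); t=o['ee_pos']+.0505*M[:,2]; print('tip',t)
print('pred tip side crop',(proj(s,[t,o['ee_pos']+.0105*M[:,2],(.4893,.268,.048)])-[270,110]+.5)*8)
crop('side19',270,110,340,180,8,'c_s19')
E
```

```text
time_s: 22.8
ee_pos: [0.4894, 0.2735, 0.1908]
ee_rot: [-3.133, 0.053, 1.084]
contact_force: [-0.3, 0.7, -1.3]
grip_width: 0.0135
time_s: 23.8
ee_pos: [0.4894, 0.2735, 0.1908]
ee_rot: [-3.133, 0.053, 1.084]
contact_force: [-0.1, -1.5, -1.6]
grip_width: 0.0137
t 23.95 pos [0.4894 0.2735 0.1908] yaw 62.12 tilt 3.05 F [-0.95 -0.25  0.33] w 0.0139 j7 -1.002
travel cm [0.141 0.356 7.037] roll 0.12
tip [0.4878 0.2714 0.1404]
pred tip side crop [[205.995  157.921 ]
 [202.7876  41.0866]
 [226.6576 400.4135]]
```

View pics/c_s19.png

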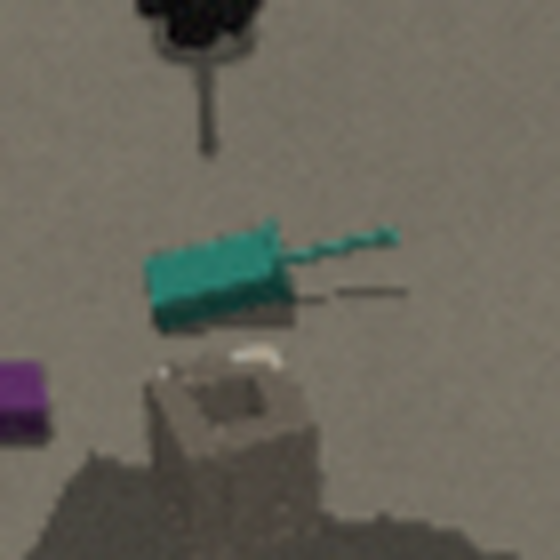

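View pics/wrist19.png

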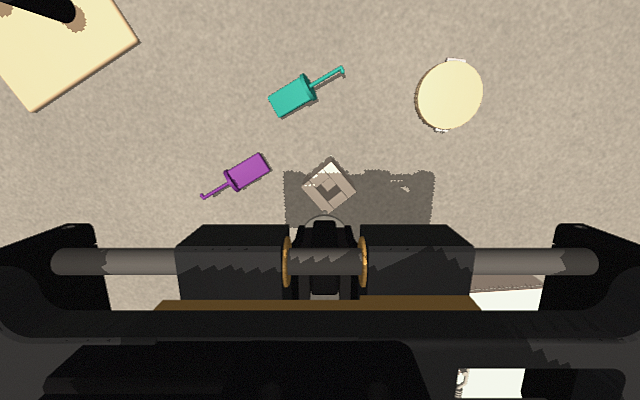

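View pics/top19.png

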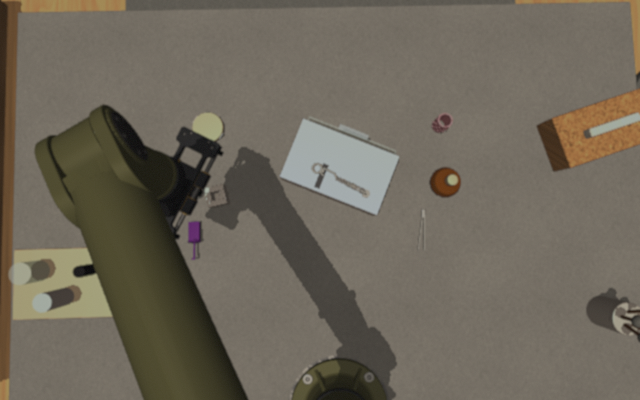

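Top view: the spring lies hooked over the post at about (320,172), stretched to the slot. Side view: the tip at (208,152) is close to the prediction and the stand hole is centred at about (232,397). I'll move over and lower partway.

```bash
python3 -m creep '{"travel":[[0.1,0.3,0.5],[0.15,0.35,1.5],[0.15,0.35,3],[0.15,0.35,4.5],[0.15,0.35,6],[0.15,0.35,7],[0.15,0.35,7.5],[0.15,0.35,7.5],[0.15,0.35,7.5],[0.15,0.35,7.5]],"roll":[0,0,0,0,0,0,0,0,0,0]}';
python3 - <<'E'
from h import *
np.set_printoptions(precision=4,suppress=True)
s=snap('side','side20');w=snap('wrist','wrist20')
gotip((.4895,.268,.0085),62)
o=r.get_obs(); M=R.from_euler('xyz',o['ee_rot']).as_matrix(); t=o['ee_pos']+.0505*M[:,2]; print('tip',t)
crop('side20',270,130,330,190,9,'c_s20');crop('wrist20',265,165,385,230,6,'c_w20')
print((proj(w,[(.4895,.268,.048),t])-[265,165])*6)
E
```

```text
time_s: 24.95
ee_pos: [0.4913, 0.2704, 0.1166]
ee_rot: [-3.134, 0.051, 1.084]
contact_force: [1.3, -0.1, -0.8]
grip_width: 0.0135
t 25.05 pos [0.4912 0.2703 0.1165] yaw 62.12 tilt 2.98 F [-0.75 -0.34 -0.56] w 0.0138 j7 -0.978
travel cm [0.269 0.045 5.748] roll 0.12
tip [0.4896 0.2682 0.066 ]
[[358.5066 277.2562]
 [357.833  321.8386]]
```

View pics/c_s20.png

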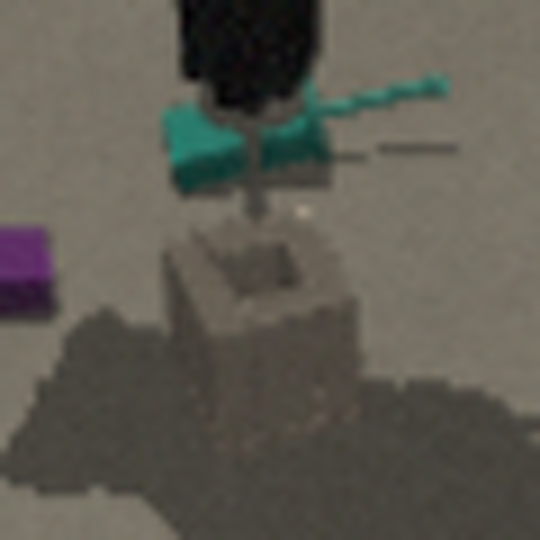

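View pics/c_w20.png

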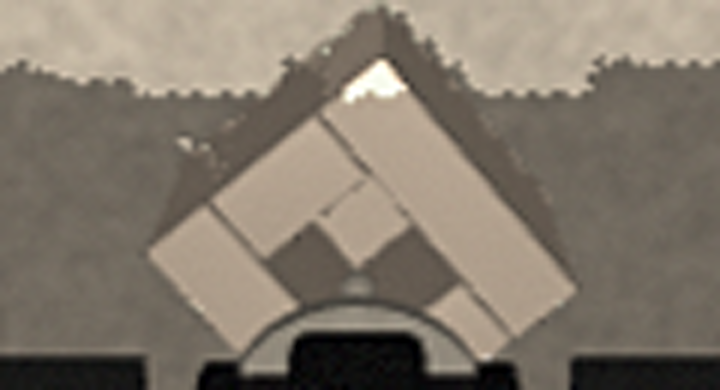

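The tip is centred over the hole (358,277). I'm lowering it into the stand.

```bash
python3 -m creep '{"travel":[[0.04,0,0.6],[0.07,0.01,1.4],[0.1,0.02,2.2],[0.14,0.02,3],[0.18,0.03,3.8],[0.21,0.03,4.5],[0.24,0.04,5.1],[0.26,0.04,5.5],[0.26,0.04,5.55],[0.26,0.04,5.55]],"roll":[0,0,0,0,0,0,0,0,0,0]}';
python3 - <<'E'
from h import *
gotip((.4895,.268,.0085),62)
E
```

```text
time_s: 26.05
ee_pos: [0.4912, 0.2702, 0.061]
ee_rot: [-3.133, 0.051, 1.084]
contact_force: [0.4, -0.2, -0.6]
grip_width: 0.0135
t 26.05 pos [0.4912 0.2702 0.061 ] yaw 62.11 tilt 2.97 F [ 0.39 -0.18 -0.62] w 0.0135 j7 -0.961
travel cm [ 0.    -0.004  0.205] roll 0.11
```

```bash
python3 -m creep '{"travel":[[0,0,0.05],[0,0,0.1],[0,0,0.15],[0,0,0.18],[0,0,0.18],[0,0,0.18],[0,0,0.18],[0,0,0.18],[0,0,0.18],[0,0,0.18]],"roll":[0,0,0,0,0,0,0,0,0,0]}';
python3 -m creep '{"travel":[[0,0,0],[0,0,0],[0,0,0],[0,0,0],[0,0,0],[0,0,0],[0,0,0],[0,0,0],[0,0,0],[0,0,0]],"roll":[0,0,0,0,0,0,0,0,0,0]}' 3 30
python3 - <<'E'
from h import *
s=snap('side','side21');w=snap('wrist','wrist21')
o=r.get_obs();go(o['ee_pos']+[0,0,.15],62)
crop('side21',260,110,340,180,8,'c_s21')
E
```

```text
time_s: 27.05
ee_pos: [0.4911, 0.2701, 0.0592]
ee_rot: [-3.134, 0.051, 1.084]
contact_force: [0.6, 0.2, -0.6]
grip_width: 0.0137
time_s: 28.05
ee_pos: [0.4911, 0.2701, 0.0592]
ee_rot: [-3.134, 0.051, 1.084]
contact_force: [-0.4, -0.1, 0.2]
grip_width: 0.0302
t 28.15 pos [0.4911 0.2701 0.0592] yaw 62.12 tilt 2.97 F [-1.06 -0.42  0.53] w 0.0298 j7 -0.96
travel cm [ -0.767  -0.121 -14.98 ] roll 0.12
```

View pics/c_s21.png

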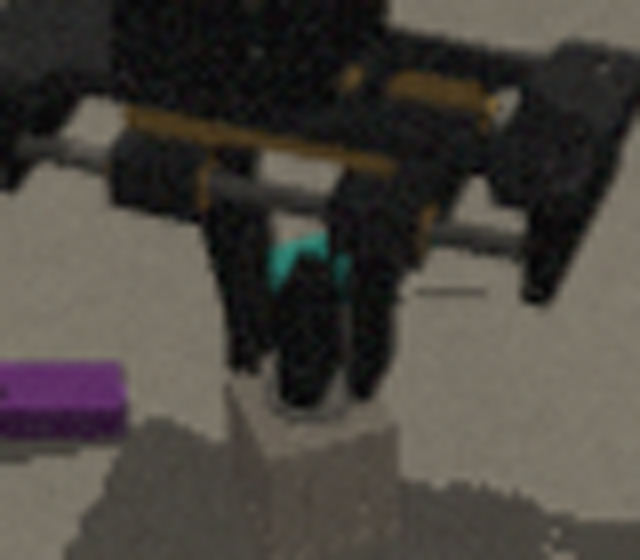

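View pics/wrist21.png

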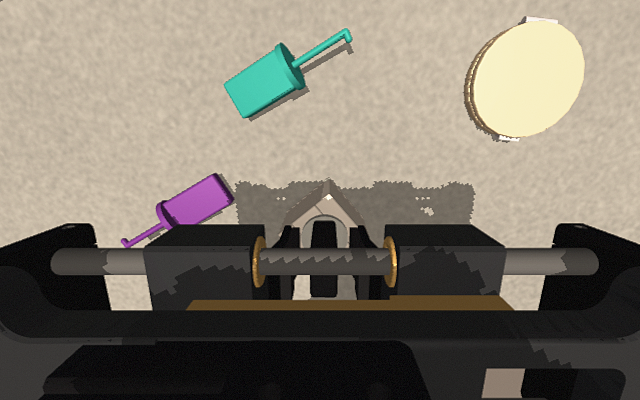

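The puller stands in the stand (handle at ~(322,255) in the wrist view) with both fingers clear of it. I'll lift away vertically.

```bash
python3 -m creep '{"travel":[[-0.02,0,-0.4],[-0.06,-0.01,-1.2],[-0.12,-0.02,-2.4],[-0.2,-0.03,-4],[-0.3,-0.05,-6],[-0.4,-0.06,-8],[-0.5,-0.08,-10],[-0.62,-0.1,-12],[-0.72,-0.1,-14],[-0.77,-0.12,-15]],"roll":[0,0,0,0,0,0,0,0,0,0]}';
python3 -m creep '{"travel":[[0,4,0],[0,8,0],[0,12,0],[0,16,0],[0,19,0],[0,20,0],[0,20,0],[0,20,0],[0,20,0],[0,20,0]],"roll":[0,0,0,0,0,0,0,0,0,0]}'
python3 - <<'E'
from h import *
snap('side','side22');snap('top','top22');o=r.get_obs();go(o['ee_pos'],62)
crop('side22',260,120,400,240,5,'c_s22');crop('top22',180,110,400,220,3.6,'c_t22')
E
```

```text
time_s: 29.15
ee_pos: [0.4921, 0.2705, 0.2125]
ee_rot: [-3.135, 0.047, 1.084]
contact_force: [0.4, 0.6, 0.6]
grip_width: 0.0298
time_s: 30.15
ee_pos: [0.6679, 0.1785, 0.2117]
ee_rot: [-3.135, 0.046, 1.086]
contact_force: [-0.4, -0.0, -0.8]
grip_width: 0.0299
t 30.25 pos [0.6683 0.1779 0.2117] yaw 62.19 tilt 2.7 F [ 0.01 -0.08 -0.4 ] w 0.0302 j7 -0.671
travel cm [0. 0. 0.] roll 0.19
```

View pics/c_s22.png

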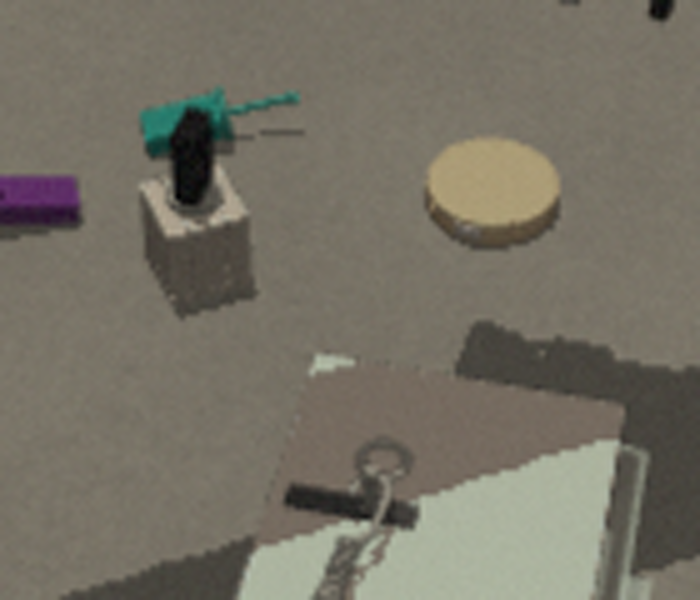

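View pics/c_t22.png

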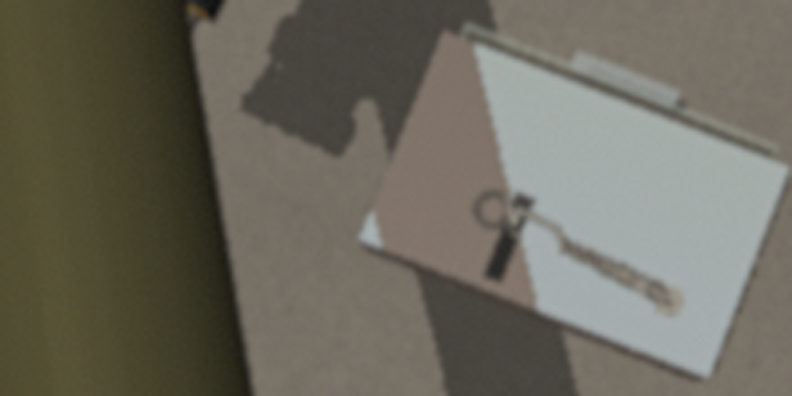

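```bash
python3 - <<'E'
from h import *
c=load('top22');p=atz(c,(491/3.6+180,210/3.6+110),.096)[:2]-P
print('ring r mm',np.linalg.norm(p)*1e3,'stretch',np.linalg.norm(p)*1e3-98,'swing',np.arctan2(p[1],p[0])-np.radians(66.6))
s=load('side22'); 
print('puller axis top/collar pred (crop)',(proj(s,[(.4893,.268,.096),(.4893,.268,.052)])-[260,120])*5)
r.sign_off()
E
```

```text
ring r mm 119.68284880899495 stretch 21.682848808994947 swing -0.06823981216972141
puller axis top/collar pred (crop) [[184.76320381 123.66078043]
 [188.80632725 191.78237236]]
the job is handed in; nothing more can be done
```

The spring is hooked on the post again and the puller is back in its stand. I handed the job in at about 30 s; no verdict was reported.

- **Drawing and hooking:** I drew the spring by its ring with the puller's toe to about 38–39 mm of stretch. The highest single wrist reading was 11.6 N. I then swung the hook round the post. I felt no clear touch of the shank, because the sideways force stayed within the sensor noise. That the post sat inside the hook I judged from the side camera and the geometry.
- **Easing back:** The pull dropped from 8.1 N to 5.4 N to about 0 as the post took the load. I then lifted the toe out of the ring; the ring did not move.
- **Stand:** The puller stands upright with its collar on the rim. It is about 1 mm off the axis, judging by eye from the side picture. It was gripped at about 3° of tilt when I released it.
- **Last checks:** From the final top picture, stretch is about 21.7 mm and swing about -0.07 rad, both in range. The gripper is clear of everything. In the pictures the compact and the two look-alikes seemed unmoved. I did not check the perfume, roller or tweezer in the final pictures, but they looked in place in the last full top view, taken before I put the puller back, and the arm stayed well away from them.

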